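# Put the stain wands on charge

### The arm

A 6-joint arm with a two-finger parallel gripper is mounted at the origin on a cart in front of the work surface, level with it; the furniture and walls round the work are solid. World frame = base frame: x ahead of the robot, y to its left, z up, the work surface at z = 0. Lengths are in mm, angles in rad, forces in N, time in s.
With the tool pointing down it reaches from about 350 to 775 mm from the base axis. Payload 7.3 kg.
Tool frame: the origin (TCP) lies between the finger pads; the fingertips stand bot.tips_ahead ahead of it and the grasp point (between the pads) lies 6 mm ahead of it (bot.tips_ahead is the distance from the TCP to the fingertips, in mm); z points along the fingers, y is the line along which they close (so a half turn about z gives the same grasp; the last joint's range is limited). The gripper opens to 92 mm and grips with 3 to 60 N. Pads are 19 mm wide; open, the fingers measure 130 mm over their backs; the gripper's body (75 mm by 190 mm) begins 47 mm behind the grasp point.
Start: joints at [-1.321, 0.342, 1.524, -0, 1.275, -0.146], TCP at [202.435, -484.42, 251.741] pointing down, gripper open.
Joint ranges: [-2.53, 2.53], [-0.77, 2.02], [0.04, 2.7], [-1, 4.14], [0.28, 2.66], [-3.11, 3.11]. Speed limits (rad/s): [2.57, 2.57, 3.14, 3.14, 3.14, 3.14].

### API

Orientations are given as [roll, pitch, yaw] about the fixed x, y, z axes, in that order (R = Rz(yaw) Ry(pitch) Rx(roll)).
In Python, from plant import bot gives the robot as it stands. The module is installed in compiled form; this text tells all that it offers.
- The arm moves only by the tool step_arm, never from a script. Its argument "targets" is one flat list of numbers, 7 for each row, row after row: the opening, from 0 (shut) to 1 (fully open), then the shift along the tool's x, y, z each as a share of 100 mm, from -1 to 1, then the turn, a rotation vector about the tool's x, y, z each as a share of pi/4 rad, from -1 to 1. A call has 1 to 20 rows; each row is the pose to reach, as a shift and turn from the pose commanded when the call began, along the tool's axes at that moment; what a row does not reach only later rows make up. A row lasts 1/8 s, in which the tool goes at most 62.5 mm and 10.7 degrees, less where a joint would pass 70% of its speed; a pose out of reach is approached as far as the arm can. A call with a number of a shift or a turn outside -1 to 1 is refused whole. A call with a gripper value outside its range is refused whole. The fingers move at their own pace and stop on an object; the grip force is fixed at half the most. Time passes only in rows, so rows that repeat a pose let the fingers close. It gives the time, the measured TCP pose, the force, the opening and the grip force at its end, in the units of the state.
- bot.get_obs(): the state, without advancing time (a new reading comes with each control period).
- bot.capture(name): name is "scene" or "top" or "wrist"; returns (picture, depth): 384x512x3 uint8, blue, green, red; 384x512 float32, mm along the optical axis (not along the pixel's ray), 0 where there is no reading.
- bot.camera_info(name): a dict with "fx", "fy", "cx", "cy" (pixels), "k1" (the pictures are not rectified: a ray, as slopes to the right and down, at radius r is drawn at 1 + k1 r^2 times it, then the intrinsics apply), "camera_from_world" (4x4, takes a point from world to camera coordinates); the wrist camera has in their place "hand_eye" (4x4, takes a point from camera to tool coordinates, whose origin is the TCP and whose axes are the flange's). Camera axes: x right, y down, z forward; pixel columns grow to the right and rows downward; lengths in mm; the calibration is good to about 2 mm. A picture is of the moment at which its call begins: read the wrist's pose just before it. camera_info takes no time and is no camera call.
- bot.close_job(): hands the job in; it is judged then, once.
The state is a dict: "time": time; "joint_positions": joint angles; "dq": joint speeds; "tau": joint torques, N m; "tool_pos": TCP position; "tcp_rot": TCP orientation; "contact_force": force on the tool from outside, world axes, zero at the start; "moment": the same for the moment, N m; "grip_width": finger opening in mm; "finger_force": force on a finger pad.
Only numpy, scipy, OpenCV 4.12 (cv2) and the standard library are available. Lean on these libraries where they do the work, as an engineer would, in place of code of your own. Each camera call takes 0.05 s, during which the arm holds its last target. There are 200 camera calls.

### The job

Pull the stain-removal wands out of the upright wooden block and lay each one foot first in a lane of its own in the sloped charging tray, slid right down until its foot rests against the back stop. Once all the wands are home, start the charger on its console by pressing fully, one at a time and in this order, the long bar button, the round button and the square button. Leave the other things on the worktop where they are.

Things in the scene. Friction and masses are not known exactly. Their poses are not given: they have to be found in the camera images.
- holder: Fixed upright storage block of light wood, 130 x 130 mm and 90 mm high, standing on the worktop. Origin: centre of its underside; z up. Four square wells, 28 mm wide and 80 mm deep (well floor 10 mm above the worktop), at x = +-32 mm, y = +-32 mm in its frame. One well may be empty.
- dock: Fixed white charging dock, base 150 x 236 x 12 mm on the worktop, carrying a sloped tray on struts. Origin: on the underside of the base, 57.5 mm behind its front edge, midway across; its x points horizontally the way the tray slopes down (away from the robot, up to 0.25 rad to either side), z up.
- tray: The dock's tray, fixed to it: white floor plate 236 mm wide sloping down at 50 degrees. Origin: middle of the low end, on the floor's upper face at the back stop, 45 mm above the worktop, 45 mm ahead (x) of the dock's origin. x points down the slope, y left across the lanes, z square off the floor. Back stop: wall 34 mm high at x = 0. The floor starts at x = -110 mm; this high end is open and faces the robot.
- stop_far_right (a point): Brass contact on the back stop of the rightmost lane (tray y = -84 mm), 11 mm off the lane floor: where the foot's centre of a wand that is home lies (its head then at tray x = -160 mm, past the floor's high end). Each of the four lanes lies between two grey guides 4 mm thick, 19 mm high, 36 mm clear between them, from tray x = -94 mm to the stop.
- stop_right (a point): The same for the next lane (tray y = -28 mm). A wand let go in a lane slides down by itself; if it hangs short of the stop it can be pushed down on its head end with a few N.
- stop_left (a point): The same for the next lane (tray y = +28 mm).
- stop_far_left (a point): The same for the leftmost lane (tray y = +84 mm). (Mind the wall shelf overhead, beyond and to the right of the dock: its brackets and board begin 0.46 m above the worktop, and its front edge runs through x = 0.45, y = -0.31 and x = 0.63, y = 0.)
- console: Loose white control console of the charger, 90 x 160 mm, 30 mm high, 0.9 kg, standing on the worktop in front of and to the left of the dock. Origin: centre of its underside; x away from the robot (yaw up to 0.3 rad), y to the left, z up. It has three white spring buttons in a row along y: round at y = +50 mm (left), long bar at y = 0 (middle), square at y = -50 mm (right), all at x = -6 mm.
- wand_0: Loose stain-removal wand, a straight round rod 22 mm in diameter and 160 mm long, 80 g (may vary by 30 %): white body, black foot, grey head with a steel ring below it. All wands are alike; three or four are present (an absent one reads None). Origin: centre of the flat foot; z along the wand from foot to head. At the start it stands upright, foot down, in a well of the holder with its top 80 mm out of the block.
- wand_1: Loose stain-removal wand, a straight round rod 22 mm in diameter and 160 mm long, 80 g (may vary by 30 %): white body, black foot, grey head with a steel ring below it. All wands are alike; three or four are present (an absent one reads None). Origin: centre of the flat foot; z along the wand from foot to head. At the start it stands upright, foot down, in a well of the holder with its top 80 mm out of the block.
- wand_2: Loose stain-removal wand, a straight round rod 22 mm in diameter and 160 mm long, 80 g (may vary by 30 %): white body, black foot, grey head with a steel ring below it. All wands are alike; three or four are present (an absent one reads None). Origin: centre of the flat foot; z along the wand from foot to head. At the start it stands upright, foot down, in a well of the holder with its top 80 mm out of the block.
- wand_3: Loose stain-removal wand, a straight round rod 22 mm in diameter and 160 mm long, 80 g (may vary by 30 %): white body, black foot, grey head with a steel ring below it. All wands are alike; three or four are present (an absent one reads None). Origin: centre of the flat foot; z along the wand from foot to head. At the start it stands upright, foot down, in a well of the holder with its top 80 mm out of the block.
- power_bar (a joint): Travel of the long bar button (42 mm along console x, 18 mm wide), the power button, middle of the row: 0 released, 0.006 m fully down; spring-loaded, returns by itself; about 5 N fully down. It counts as pressed beyond 0.004 m.
- power_bar_top (a point): Centre of the top face of the long bar button (42 mm along console x, 18 mm wide), the power button, middle of the row; 41 mm above the worktop when released.
- mode_round (a joint): Travel of the round button (26 mm across), the mode button, left end of the row: 0 released, 0.006 m fully down; spring-loaded, returns by itself; about 5 N fully down. It counts as pressed beyond 0.004 m.
- mode_round_top (a point): Centre of the top face of the round button (26 mm across), the mode button, left end of the row; 41 mm above the worktop when released.
- start_square (a joint): Travel of the square button (20 mm), the start button, right end of the row: 0 released, 0.006 m fully down; spring-loaded, returns by itself; about 5 N fully down. It counts as pressed beyond 0.004 m.
- start_square_top (a point): Centre of the top face of the square button (20 mm), the start button, right end of the row; 41 mm above the worktop when released.
- balm_pot: Bystander: loose round pot, 69 mm across, 41 mm high. Origin: centre of its underside.
- collar_brush: Bystander: loose small brush, 30 x 85 x 23 mm, near the front edge, in front of the dock to the right. Origin: centre of its underside.
- stain_stick: Bystander: loose upright stick with cap, 28 mm across, 110 mm high, behind the holder. Origin: centre of its underside. It is not a wand.

How it is judged:
By the outcome, as a careful person would: the job done as asked, in the order asked, and still so for the second after the job is handed in, with the robot touching nothing.
Of wand_0, wand_1, wand_2, wand_3 only 3 to 4 are there at a start; the rules pass over those that are not, and their reading is None.
At some moment in a run one of console may be knocked a few centimetres aside while the robot is not near it.
It also fails if it takes over 210 s, if anything falls off the work surface, if the arm or the gripper's body presses on something with over 40 N, if the wrist force passes 120 N, or if a joint passes its speed limit or range.

## Working session

There is one attempt and no reset: what is moved stays moved. The work goes in short steps, Python scripts to look and compute and a tool call to move; the robot and the scene stay as the last step left them, time stands still between calls to the robot, and variables do not carry over. Pictures are saved under pics/ and viewed, at most 14 in all, crops included, and the job is handed in when it is done.

Besides the shell and the picture viewer there is one more tool, called after "Request:" by a JSON object that holds its "api" and its "payload", one argument or row to a line. step_arm: Moves the arm, as the interface text tells. Shift numbers are shares of 100 mm and turn numbers shares of pi/4 rad, none past 1 either way. Its arguments: {"type":"object","properties":{"targets":{"type":"array"}},"required":["targets"]}

```bash
mkdir -p pics
cat > h.py <<'E'
import numpy as np, cv2
from scipy.spatial.transform import Rotation as R
from plant import bot
def cam(n):
    o=bot.get_obs(); p,d=bot.capture(n); return o,p,d
def tcp(o):
    T=np.eye(4); T[:3,:3]=R.from_euler('xyz',o['tcp_rot']).as_matrix(); T[:3,3]=o['tool_pos']; return T
def c2w(n,o):
    i=bot.camera_info(n)
    return tcp(o)@np.array(i['hand_eye']) if n=='wrist' else np.linalg.inv(np.array(i['camera_from_world']))
def cloud(n,o,d):
    i=bot.camera_info(n); v,u=np.mgrid[:d.shape[0],:d.shape[1]]
    K=np.array([[i['fx'],0,i['cx']],[0,i['fy'],i['cy']],[0,0,1.]])
    x=cv2.undistortPoints(np.stack([u.ravel(),v.ravel()],1).astype(float).reshape(-1,1,2),K,np.array([i['k1'],0,0,0.])).reshape(d.shape+(2,))
    P=np.dstack([x*d[...,None],d,np.ones_like(d)])@c2w(n,o).T
    P=P[...,:3]; P[d==0]=np.nan; return P
E
python3 - <<'E'
from h import *
o=bot.get_obs();print(o,bot.tips_ahead)
for n in('scene','top'):
    o,p,d=cam(n);cv2.imwrite(f'pics/{n}0.png',p);np.savez(f'{n}0.npz',p=p,d=d,P=cloud(n,o,d)); print(n,np.round(c2w(n,o)[:3,3]), np.round(c2w(n,o)[:3,2],2))
E
```

```text
{'time': 0.0, 'joint_positions': array([-1.32100937e+00,  3.42715072e-01,  1.52501688e+00,  1.45160564e-05,
        1.27539571e+00, -1.46021444e-01]), 'dq': array([ 0.00028097,  0.00077105, -0.00055738, -0.00145923,  0.00079988,
       -0.00182848]), 'tau': array([-1.48338622e-03, -4.31247175e+01, -2.44224304e+01,  7.15863495e-02,
        5.58611273e-02, -1.08374181e-04]), 'tool_pos': array([ 202.33795296, -484.04343814,  251.04895166]), 'tcp_rot': array([-3.14007600e+00, -2.37081416e-04,  3.95803988e-01]), 'contact_force': array([-0.78157686,  0.19612423, -0.40604406]), 'moment': array([ 0.04222151,  0.02159305, -0.01822392]), 'finger_force': 0.0, 'grip_width': 91.66474100453416} 25.0
scene [-38. 575. 609.] [ 0.67 -0.47 -0.58]
top [ 415.  133. 1019.] [ 0.14  0.   -0.99]
```

View pics/scene0.png

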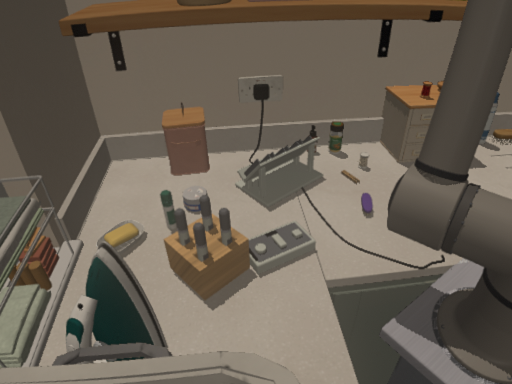

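View pics/top0.png

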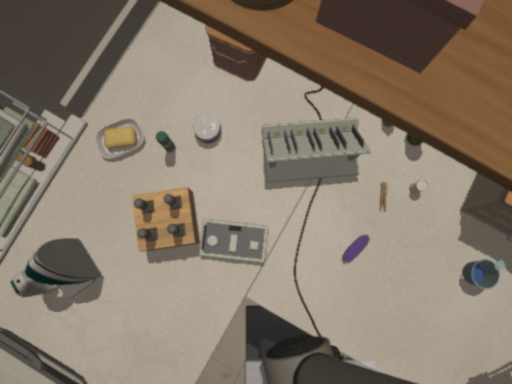

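Run:
```python
from h import *
for n in('top','scene'):
    z=np.load(n+'0.npz');P=z['P'];p=z['p']
    fin=np.isfinite(P[...,2])
    # holder region top face
    X,Y,Z=np.moveaxis(P,2,0)
    m=fin&(abs(Z-90)<5)&(X>250)&(X<700)&(Y>100)&(Y<450)
    k,l,s,c=cv2.connectedComponentsWithStats(m.astype(np.uint8))
    j=1+s[1:,4].argmax(); q=P[l==j]; print(n,'holder',cv2.minAreaRect(q[:,:2].astype(np.float32)),np.median(q[:,2]),len(q))
    m=fin&(Z>115)&(Z<185)&(X>250)&(X<500)&(Y>150)&(Y<450)
    k,l,s,c=cv2.connectedComponentsWithStats(m.astype(np.uint8))
    for j in range(1,k):
        if s[j,4]>20:
            q=P[l==j];t=q[q[:,2]>q[:,2].max()-6]; print(' wand',c[j].round(),s[j,4],t.mean(0).round(1),'top',q[:,2].max().round(1),len(t))
    m=fin&(abs(Z-30)<4)&(X>250)&(X<700)&(Y>-50)&(Y<300)
    k,l,s,c=cv2.connectedComponentsWithStats(m.astype(np.uint8))
    j=1+s[1:,4].argmax(); q=P[l==j]; print('console',cv2.minAreaRect(q[:,:2].astype(np.float32)),np.median(q[:,2]),len(q))
    m=fin&(abs(Z-12)<3)&(X>350)&(X<800)&(Y>-200)&(Y<200)
    k,l,s,c=cv2.connectedComponentsWithStats(m.astype(np.uint8))
    for j in range(1,k):
        if s[j,4]>100:
            q=P[l==j];print(' base',c[j].round(),cv2.minAreaRect(q[:,:2].astype(np.float32)),np.median(q[:,2]),len(q))
z=np.load('top0.npz');P=z['P']
for r in range(112,192,4): print(r,[tuple(P[r,c].round().astype(int)) if np.isfinite(P[r,c,0]) else None for c in (280,300,318,340)])
cv2.imwrite('pics/topdock.png',cv2.resize(z['p'][105:195,250:380],None,fx=6,fy=6,interpolation=2))
```

```text
top holder ((486.18341064453125, 344.7851867675781), (131.15802001953125, 132.72450256347656), 8.589851379394531) 89.57936879636895 2398
 wand [174. 229.] 125 [458.9 307.4 169. ] top 172.5 54
 wand [144. 234.] 139 [449.3 371.5 170. ] top 174.1 45
console ((436.9283447265625, 186.0382843017578), (157.4416046142578, 89.81201171875), 83.37442016601562) 30.17585429979715 2015
 base [310. 168.] ((622.2083740234375, -8.743453979492188), (237.99176025390625, 76.61497497558594), 89.59040069580078) 11.342920491038626 1534
scene holder ((488.3681335449219, 344.0556335449219), (132.6039581298828, 131.86166381835938), 8.254241943359375) 90.33522988555683 1770
 wand [224. 221.] 258 [457.9 309.  168.3] top 171.5 49
 wand [199. 236.] 275 [448.5 372.8 168.9] top 171.7 52
console ((440.29412841796875, 200.8501739501953), (193.62062072753906, 91.62968444824219), 82.68817901611328) 30.51035447644415 1460
 base [281. 181.] ((667.23974609375, -6.952217102050781), (150.9861297607422, 238.3782196044922), 4.688643455505371) 11.39912009805596 1607
112 [(np.int64(769), np.int64(67), np.int64(-1)), (np.int64(7
[... 2969 characters left out ...]
nt64(9)), (np.int64(597), np.int64(20), np.int64(12)), (np.int64(597), np.int64(-25), np.int64(11)), (np.int64(599), np.int64(-84), np.int64(-3))]
180 [(np.int64(587), np.int64(70), np.int64(11)), (np.int64(589), np.int64(19), np.int64(-4)), (np.int64(587), np.int64(-26), np.int64(7)), (np.int64(588), np.int64(-83), np.int64(0))]
184 [(np.int64(579), np.int64(70), np.int64(1)), (np.int64(579), np.int64(19), np.int64(0)), (np.int64(577), np.int64(-26), np.int64(5)), (np.int64(578), np.int64(-83), np.int64(-2))]
188 [(np.int64(569), np.int64(70), np.int64(-3)), (np.int64(569), np.int64(19), np.int64(-4)), (np.int64(568), np.int64(-26), np.int64(0)), (np.int64(568), np.int64(-82), np.int64(0))]
```

View pics/topdock.png

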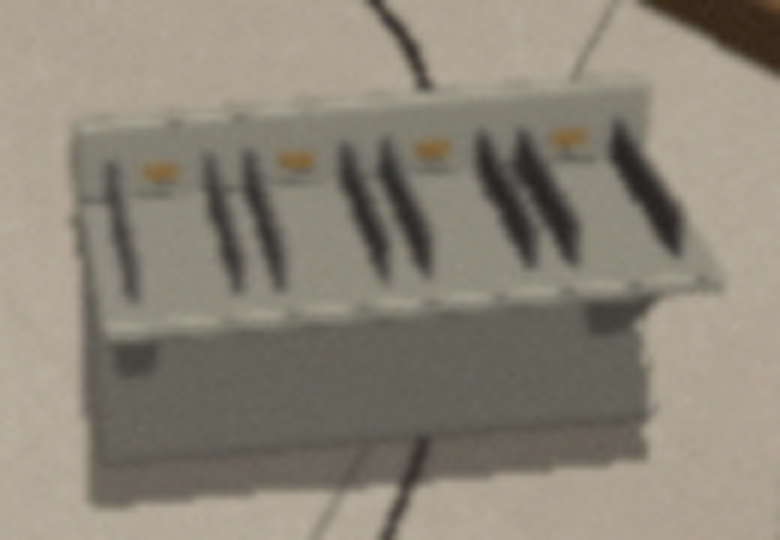

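Run:
```python
from h import *
for n in('top','scene'):
    z=np.load(n+'0.npz');P=z['P'];p=z['p'].astype(int)
    fin=np.isfinite(P[...,2]);X,Y,Z=np.moveaxis(P,2,0)
    m=fin&(Z>115)&(Z<185)&(X>400)&(X<580)&(Y>260)&(Y<430)
    k,l,s,c=cv2.connectedComponentsWithStats(m.astype(np.uint8))
    for j in range(1,k):
        if s[j,4]>20:
            q=P[l==j];t=q[q[:,2]>q[:,2].max()-6]; print(n,'wand',c[j].round(),s[j,4],t.mean(0).round(1),q[:,2].max().round(1))
    b=(p[...,2]-p[...,0]>45)&(X>640)&(X<760)&(abs(Y)<150)&(Z>20)&(Z<110)
    k,l,s,c=cv2.connectedComponentsWithStats(b.astype(np.uint8))
    for j in range(1,k):
        if s[j,4]>3: print(n,'brass',c[j].round(1),s[j,4],np.median(P[l==j],0).round(1))
    # tray floor plane
    m=fin&(X>610)&(X<740)&(Y<110)&(Y>-130)&(Z>40)&(Z<140)
    q=P[m]; best=0
    rng=np.random.default_rng(0)
    for _ in range(800):
        a=q[rng.choice(len(q),3,False)];nn=np.cross(a[1]-a[0],a[2]-a[0]);
        if np.linalg.norm(nn)<1:continue
        nn/=np.linalg.norm(nn); nn*=np.sign(nn[2]); 
        if not .5<nn[2]<.78 : continue
        i=abs((q-a[0])@nn)<2.5
        if i.sum()>best: best=i.sum();bi=i
    a=q[bi];cc=a.mean(0);nn=np.linalg.svd(a-cc)[2][2];nn*=np.sign(nn[2])
    print(n,'floor',best,len(q),cc.round(1),nn.round(3),'slope',np.degrees(np.arccos(nn[2])),'yaw',np.degrees(np.arctan2(nn[1],nn[0])))
    m2=fin&(X>560)&(X<780)&(Y<150)&(Y>-160)&(Z>6)&(Z<150)
    k,l,s,c=cv2.connectedComponentsWithStats(m2.astype(np.uint8));j=1+s[1:,4].argmax()
    print('footprint',cv2.minAreaRect(P[l==j][:,:2].astype(np.float32)))
```

```text
top wand [170. 200.] 129 [522.1 316.6 168.6] 171.5
top wand [141. 204.] 142 [513.3 380.4 169.1] 172.8
top wand [174. 229.] 125 [458.9 307.4 169. ] 172.5
top wand [144. 234.] 139 [449.3 371.5 170. ] 174.1
top brass [344.  127.5] 10 [710.2 -86.1  52.9]
top brass [321.9 129.3] 10 [705.8 -31.9  53. ]
top brass [299.1 131.2] 12 [700.9  24.8  53.5]
top brass [276.4 133.1] 12 [696.2  80.1  53.2]
top floor 1775 3712 [653.3  -1.8  93.2] [0.755 0.066 0.652] slope 49.27917313390111 yaw 4.997465670540358
footprint ((664.1296997070312, -6.740989685058594), (157.28518676757812, 238.98953247070312), 4.987079620361328)
scene wand [205. 207.] 238 [521.3 318.6 168.4] 171.1
scene wand [180. 221.] 256 [512.3 382.8 168.5] 171.3
scene wand [224. 221.] 258 [457.9 309.  168.3] 171.5
scene wand [199. 236.] 275 [448.5 372.8 168.9] 171.7
scene floor 513 1264 [645.2  -1.4  93.3] [0.774 0.065 0.63 ] slope 50.941911838239356 yaw 4.789309649788225
footprint ((661.0050048828125, -6.2540435791015625), (149.84849548339844, 244.56448364257812), 1.2493464946746826)
```

```bash
cat > plan.py <<'E'
from h import *
PSI=0.085
def pose(pos,tilt=0,psi=PSI):
    T=np.eye(4);T[:3,:3]=(R.from_euler('xyz',[np.pi,0,psi])*R.from_euler('y',tilt,degrees=True)).as_matrix();T[:3,3]=pos;return T
C0=np.array([703.3,-3.3,52.07]); ty=np.array([-.085,.9964,0]); dx=np.array([.6405,.0545,-.766]); tz=np.array([.763,.065,.643])
def dock(lane,back,off=0): # TCP pose: wand foot at tray x=-back, off mm above floor contact
    return pose(C0+lane*ty-(back+135+6)*dx+off*tz,40)
W={'A':(458.4,308.2),'B':(521.7,317.6),'C':(448.9,372.1),'D':(512.8,381.6)}
def plan(wps,start=None,q=2):
    T=tcp(bot.get_obs()) if start is None else start
    for lab,G in wps:
        for _ in range(12):
            M=np.linalg.inv(T)@G; s=M[:3,3]/100; r=R.from_matrix(M[:3,:3]).as_rotvec()/(np.pi/4)
            k=max(abs(s).max(),abs(r).max())
            n=int(np.ceil(k-1e-6)) or 1
            if n>1: s=s/n; r=r/n
            s=s.round(q);r=r.round(q)
            rows=max(np.linalg.norm(s)*100/62.5,np.linalg.norm(r)*45/10.7)
            print(lab,[*s.tolist(),*r.tolist()],'rows%.1f'%rows)
            D=np.eye(4);D[:3,3]=s*100;D[:3,:3]=R.from_rotvec(r*np.pi/4).as_matrix();T=T@D
            if n==1: break
    return T
E
python3 - <<'E'
from plan import *
x,y=W['A']
plan([('via',pose((380,-200,280))),('over',pose((x,y,260))),('down',pose((x,y,151)))])
E
```

```text
via [0.91, -0.65, -0.1, -0.0, -0.0, 0.13] rows1.8
via [0.84, -0.73, -0.09, -0.0, 0.0, 0.13] rows1.8
via [0.76, -0.82, -0.1, -0.0, 0.0, 0.14] rows1.8
over [0.24, -1.0, 0.04, -0.0, 0.0, -0.0] rows1.6
over [0.24, -1.0, 0.04, -0.0, 0.0, -0.0] rows1.6
over [0.24, -1.0, 0.04, -0.0, 0.0, -0.0] rows1.6
over [0.24, -1.0, 0.05, -0.0, 0.0, -0.0] rows1.6
over [0.24, -1.0, 0.04, -0.0, 0.0, -0.0] rows1.6
down [0.0, 0.0, 0.55, -0.0, 0.0, -0.0] rows0.9
down [0.0, 0.0, 0.54, -0.0, 0.0, -0.0] rows0.9
```

Request:
{"api": "step_arm", "payload": {
  "targets": [0.45, 0.91, -0.65, -0.1, 0, 0, 0.13, 0.45, 0.91, -0.65, -0.1, 0, 0, 0.13, 0.45, 0.91, -0.65, -0.1, 0, 0, 0.13, 0.45, 0.91, -0.65, -0.1, 0, 0, 0.13]
}}

```text
time: 0.6
tool_pos: [261.3, -389.7, 261.7]
tcp_rot: [3.141, 0.0, 0.294]
contact_force: [-0.2, -0.9, 0.4]
grip_width: 56.3
finger_force: 0.0
```

Request:
{"api": "step_arm", "payload": {
  "targets": [0.45, 0.84, -0.73, -0.09, 0, 0, 0.13, 0.45, 0.84, -0.73, -0.09, 0, 0, 0.13, 0.45, 0.84, -0.73, -0.09, 0, 0, 0.13]
}}

```text
time: 0.98
tool_pos: [321.4, -294.2, 270.8]
tcp_rot: [3.142, -0.0, 0.194]
contact_force: [-0.5, -0.6, -0.1]
grip_width: 41.3
finger_force: 0.0
```

Request:
{"api": "step_arm", "payload": {
  "targets": [0.45, 0.76, -0.82, -0.1, 0, 0, 0.14, 0.45, 0.76, -0.82, -0.1, 0, 0, 0.14, 0.45, 0.76, -0.82, -0.1, 0, 0, 0.14]
}}

```text
time: 1.35
tool_pos: [380.6, -199.7, 280.7]
tcp_rot: [3.141, -0.0, 0.084]
contact_force: [-0.5, -0.1, -0.3]
grip_width: 41.2
finger_force: 0.0
```

Request:
{"api": "step_arm", "payload": {
  "targets": [0.45, 0.24, -1, 0.04, 0, 0, 0, 0.45, 0.24, -1, 0.04, 0, 0, 0, 0.45, 0.24, -1, 0.04, 0, 0, 0]
}}

```text
time: 1.72
tool_pos: [395.3, -98.6, 276.4]
tcp_rot: [3.141, 0.001, 0.083]
contact_force: [0.3, -0.7, -0.5]
grip_width: 41.2
finger_force: 0.0
```

Request:
{"api": "step_arm", "payload": {
  "targets": [0.45, 0.24, -1, 0.04, 0, 0, 0, 0.45, 0.24, -1, 0.04, 0, 0, 0, 0.45, 0.24, -1, 0.04, 0, 0, 0]
}}

```text
time: 2.1
tool_pos: [411.7, 2.7, 272.4]
tcp_rot: [3.141, 0.0, 0.083]
contact_force: [-1.5, -0.7, 0.1]
grip_width: 41.2
finger_force: 0.0
```

Request:
{"api": "step_arm", "payload": {
  "targets": [0.45, 0.24, -1, 0.04, 0, 0, 0, 0.45, 0.24, -1, 0.04, 0, 0, 0, 0.45, 0.24, -1, 0.04, 0, 0, 0]
}}

```text
time: 2.48
tool_pos: [427.9, 104.2, 268.3]
tcp_rot: [3.141, 0.0, 0.083]
contact_force: [1.0, -0.1, 0.3]
grip_width: 41.4
finger_force: 0.0
```

Request:
{"api": "step_arm", "payload": {
  "targets": [0.45, 0.24, -1, 0.04, 0, 0, 0, 0.45, 0.24, -1, 0.04, 0, 0, 0, 0.45, 0.24, -1, 0.04, 0, 0, 0]
}}

```text
time: 2.85
tool_pos: [443.8, 205.6, 264.1]
tcp_rot: [3.141, 0.0, 0.082]
contact_force: [0.1, -0.1, 0.2]
grip_width: 41.2
finger_force: 0.0
```

Request:
{"api": "step_arm", "payload": {
  "targets": [0.45, 0.24, -1, 0.04, 0, 0, 0, 0.45, 0.24, -1, 0.04, 0, 0, 0, 0.45, 0.24, -1, 0.04, 0, 0, 0, 0.45, 0.24, -1, 0.04, 0, 0, 0]
}}

```text
time: 3.35
tool_pos: [459.2, 305.4, 260.5]
tcp_rot: [3.14, 0.001, 0.08]
contact_force: [1.2, -0.6, -0.3]
grip_width: 41.4
finger_force: 0.0
```

Run:
```python
from plan import *
o,p,d=cam('wrist');P=cloud('wrist',o,d);cv2.imwrite('pics/w1.png',p)
X,Y,Z=np.moveaxis(P,2,0)
m=np.isfinite(Z)&(Z>140)&(Z<180)&(X>400)&(X<580)&(Y>260)&(Y<430)
k,l,s,c=cv2.connectedComponentsWithStats(m.astype(np.uint8))
for j in range(1,k):
  if s[j,4]>40:
    q=P[l==j];t=q[q[:,2]>q[:,2].max()-6]; print('wand',c[j].round(),s[j,4],t.mean(0).round(1),q[:,2].max().round(1),cv2.minEnclosingCircle(t[:,:2].astype(np.float32)))
x,y=W['A'];plan([('down',pose((x,y,151)))])
```

```text
wand [248. 121.] 635 [525.9 316.8 169.2] 172.1 ((525.9586791992188, 317.065673828125), 9.954733848571777)
wand [168. 127.] 815 [516.6 379.3 169.1] 171.9 ((516.6018676757812, 379.7209777832031), 10.128898620605469)
wand [254. 199.] 657 [463.3 307.2 169.2] 172.5 ((462.693603515625, 307.2802734375), 9.751489639282227)
wand [179. 204.] 740 [454.  369.8 169.1] 171.8 ((453.2398986816406, 370.21240234375), 10.072075843811035)
down [-0.0, -0.01, 0.55, 0.0, 0.0, -0.0] rows0.9
down [-0.0, -0.02, 0.55, 0.0, 0.0, -0.01] rows0.9
```

View pics/w1.png

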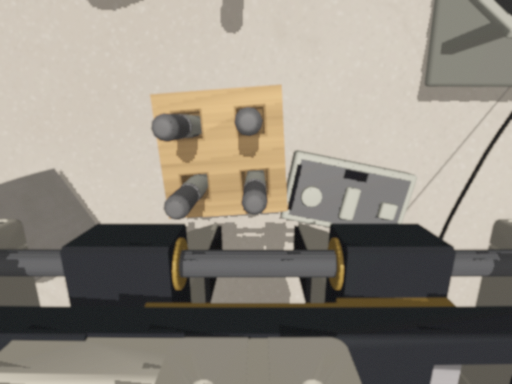

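Request:
{"api": "step_arm", "payload": {
  "targets": [0.45, 0.02, -0.02, 0.6, 0, 0, 0, 0.45, 0.02, -0.02, 0.6, 0, 0, 0, 0.45, 0.02, -0.02, 0.6, 0, 0, 0]
}}

```text
time: 3.78
tool_pos: [461.2, 309.5, 202.5]
tcp_rot: [-3.141, -0.002, 0.081]
contact_force: [-0.7, -0.0, 0.7]
grip_width: 40.6
finger_force: 0.0
```

Request:
{"api": "step_arm", "payload": {
  "targets": [0.45, 0, 0, 0.5, 0, 0, 0, 0.45, 0, 0, 0.5, 0, 0, 0, 0.45, 0, 0, 0.5, 0, 0, 0, 0.0, 0, 0, 0.5, 0, 0, 0, 0.0, 0, 0, 0.5, 0, 0, 0, 0.0, 0, 0, 0.5, 0, 0, 0, 0.0, 0, 0, 0.5, 0, 0, 0]
}}

```text
time: 4.65
tool_pos: [460.8, 310.3, 151.6]
tcp_rot: [-3.141, -0.002, 0.082]
contact_force: [0.0, 0.3, 6.5]
grip_width: 21.0
finger_force: 30.0
```

Run:
```python
from plan import *
T=tcp(bot.get_obs()); p=T[:3,3].copy()
up=pose((p[0],p[1],p[2]+190))
plan([('up',up),('dockhi',dock(-84,140,12)),('in',dock(-84,80,3)),('in2',dock(-84,12,2))])
```

```text
up [0.0, -0.0, -0.95, -0.0, -0.0, -0.0] rows1.5
up [0.0, -0.0, -0.95, -0.0, -0.0, -0.0] rows1.5
dockhi [0.09, 0.83, 0.13, 0.0, 0.18, -0.0] rows1.4
dockhi [0.07, 0.83, 0.15, 0.0, 0.18, -0.0] rows1.4
dockhi [0.05, 0.84, 0.15, 0.0, 0.18, -0.0] rows1.4
dockhi [0.03, 0.83, 0.16, 0.0, 0.17, -0.0] rows1.4
dockhi [0.01, 0.84, 0.16, 0.0, 0.18, -0.0] rows1.4
in [-0.1, -0.0, 0.6, 0.0, -0.0, -0.0] rows1.0
in2 [-0.01, -0.0, 0.68, 0.0, -0.0, -0.0] rows1.1
```

Request:
{"api": "step_arm", "payload": {
  "targets": [0, 0, 0, -0.95, 0, 0, 0, 0, 0, 0, -0.95, 0, 0, 0, 0, 0, 0, -0.95, 0, 0, 0]
}}

```text
time: 5.03
tool_pos: [461.2, 310.6, 248.2]
tcp_rot: [-3.14, -0.005, 0.082]
contact_force: [-0.1, -0.4, -0.4]
grip_width: 21.3
finger_force: 30.0
```

Request:
{"api": "step_arm", "payload": {
  "targets": [0, 0, 0, -0.95, 0, 0, 0, 0, 0, 0, -0.95, 0, 0, 0, 0, 0, 0, -0.95, 0, 0, 0]
}}

```text
time: 5.4
tool_pos: [460.7, 310.4, 341.6]
tcp_rot: [-3.141, -0.003, 0.082]
contact_force: [0.6, -0.5, -1.7]
grip_width: 21.9
finger_force: 30.0
```

Request:
{"api": "step_arm", "payload": {
  "targets": [0, 0.09, 0.83, 0.13, 0, 0.18, 0, 0, 0.09, 0.83, 0.13, 0, 0.18, 0, 0, 0.09, 0.83, 0.13, 0, 0.18, 0]
}}

```text
time: 5.78
tool_pos: [475.1, 226.6, 325.0]
tcp_rot: [3.14, -0.137, 0.08]
contact_force: [0.3, 0.7, -0.5]
grip_width: 21.7
finger_force: 30.0
```

Request:
{"api": "step_arm", "payload": {
  "targets": [0, 0.07, 0.83, 0.15, 0, 0.18, 0, 0, 0.07, 0.83, 0.15, 0, 0.18, 0, 0, 0.07, 0.83, 0.15, 0, 0.18, 0]
}}

```text
time: 6.15
tool_pos: [491.6, 145.7, 312.5]
tcp_rot: [-3.141, -0.28, 0.08]
contact_force: [0.1, -0.2, -1.3]
grip_width: 21.4
finger_force: 30.0
```

Request:
{"api": "step_arm", "payload": {
  "targets": [0, 0.05, 0.84, 0.15, 0, 0.18, 0, 0, 0.05, 0.84, 0.15, 0, 0.18, 0, 0, 0.05, 0.84, 0.15, 0, 0.18, 0]
}}

```text
time: 6.52
tool_pos: [508.0, 63.1, 300.3]
tcp_rot: [-3.141, -0.423, 0.08]
contact_force: [0.2, 0.1, -0.5]
grip_width: 21.2
finger_force: 30.0
```

Request:
{"api": "step_arm", "payload": {
  "targets": [0, 0.03, 0.83, 0.16, 0, 0.17, 0, 0, 0.03, 0.83, 0.16, 0, 0.17, 0, 0, 0.03, 0.83, 0.16, 0, 0.17, 0]
}}

```text
time: 6.9
tool_pos: [524.3, -18.9, 287.1]
tcp_rot: [-3.14, -0.557, 0.08]
contact_force: [-0.3, 1.0, -0.9]
grip_width: 21.3
finger_force: 30.0
```

Request:
{"api": "step_arm", "payload": {
  "targets": [0, 0.01, 0.84, 0.16, 0, 0.18, 0, 0, 0.01, 0.84, 0.16, 0, 0.18, 0, 0, 0.01, 0.84, 0.16, 0, 0.18, 0, 0, 0.01, 0.84, 0.16, 0, 0.18, 0]
}}

```text
time: 7.4
tool_pos: [540.2, -100.4, 274.5]
tcp_rot: [-3.14, -0.698, 0.082]
contact_force: [0.1, 0.2, -0.1]
grip_width: 21.8
finger_force: 30.0
```

Run:
```python
from plan import *
print(bot.get_obs()['joint_positions'].round(2))
plan([('in',dock(-84,80,3)),('in2',dock(-84,12,2))])
o,p,d=cam('wrist');cv2.imwrite('pics/w2.png',p)
```

```text
[-0.53  0.11  1.97  0.73  0.58  0.43]
in [-0.09, 0.01, 0.59, 0.0, -0.0, -0.0] rows1.0
in2 [-0.01, 0.0, 0.68, 0.0, -0.0, -0.0] rows1.1
```

View pics/w2.png

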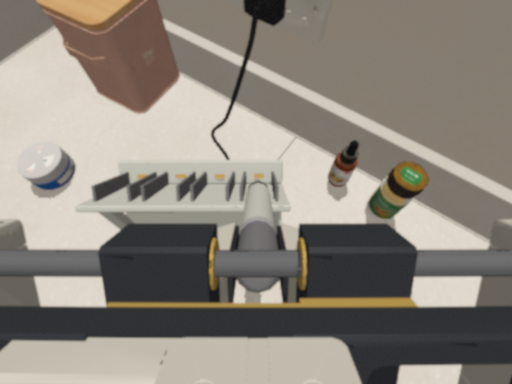

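Request:
{"api": "step_arm", "payload": {
  "targets": [0, -0.09, 0.01, 0.59, 0, 0, 0, 0, -0.09, 0.01, 0.59, 0, 0, 0, 0, -0.09, 0.01, 0.59, 0, 0, 0, 0, -0.09, 0.01, 0.59, 0, 0, 0]
}}

```text
time: 7.95
tool_pos: [571.0, -99.7, 225.6]
tcp_rot: [3.139, -0.702, 0.084]
contact_force: [-0.2, -0.7, -1.1]
grip_width: 21.4
finger_force: 30.0
```

Run:
```python
from plan import *
o,p,d=cam('wrist');cv2.imwrite('pics/w3.png',cv2.resize(p[100:300,120:380],None,fx=3,fy=3))
plan([('in2',dock(-84,12,2))])
```

```text
in2 [-0.02, -0.01, 0.7, 0.0, -0.0, -0.0] rows1.1
```

View pics/w3.png

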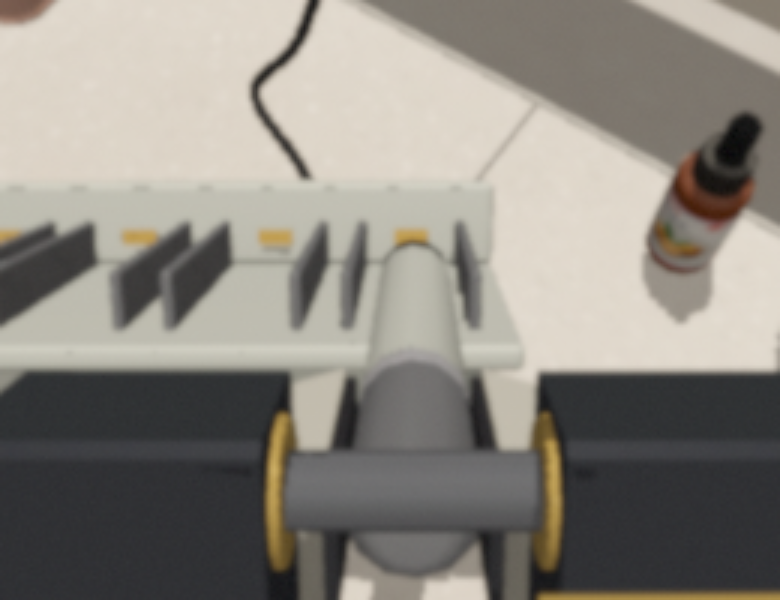

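Request:
{"api": "step_arm", "payload": {
  "targets": [0, -0.02, 0, 0.34, 0, 0, 0, 0, -0.02, 0, 0.68, 0, 0, 0, 0, -0.02, 0, 0.68, 0, 0, 0, 0, -0.02, 0, 0.68, 0, 0, 0, 0.4, -0.02, 0, 0.68, 0, 0, 0, 0.4, -0.02, 0, 0.68, 0, 0, 0, 0.4, -0.02, 0, 0.68, 0, 0, 0, 0.4, -0.02, 0, 0.68, 0, 0, 0]
}}

```text
time: 9.0
tool_pos: [612.9, -96.9, 170.4]
tcp_rot: [3.141, -0.699, 0.082]
contact_force: [-0.1, 0.4, -1.1]
grip_width: 36.7
finger_force: 0.0
```

Request:
{"api": "step_arm", "payload": {
  "targets": [0.4, 0, 0, -0.9, 0, 0, 0, 0.4, 0, 0, -0.9, 0, 0, 0, 0.4, 0, 0, -0.9, 0, 0, 0, 0.4, 0, 0, -0.9, 0, 0, 0]
}}

```text
time: 9.5
tool_pos: [555.4, -101.5, 238.6]
tcp_rot: [-3.141, -0.699, 0.081]
contact_force: [0.5, 0.6, -0.9]
grip_width: 36.4
finger_force: 0.0
```

Run:
```python
from plan import *
o,p,d=cam('wrist');cv2.imwrite('pics/w4.png',cv2.resize(p[100:330,120:380],None,fx=2.4,fy=2.4))
x,y=523.8,317.3
T=plan([('back',pose((x,y+2,260))),('down',pose((x,y+2,151.5)))])
```

```text
back [0.03, -0.84, -0.03, 0.0, -0.18, -0.0] rows1.3
back [0.03, -0.84, -0.03, 0.0, -0.18, -0.0] rows1.3
back [0.02, -0.85, -0.04, 0.0, -0.18, -0.0] rows1.4
back [0.02, -0.84, -0.04, -0.0, -0.17, -0.0] rows1.3
back [0.01, -0.85, -0.04, -0.0, -0.18, -0.0] rows1.4
down [0.0, 0.0, 0.54, -0.0, 0.0, -0.0] rows0.9
down [0.0, 0.0, 0.54, -0.0, 0.0, -0.0] rows0.9
```

View pics/w4.png

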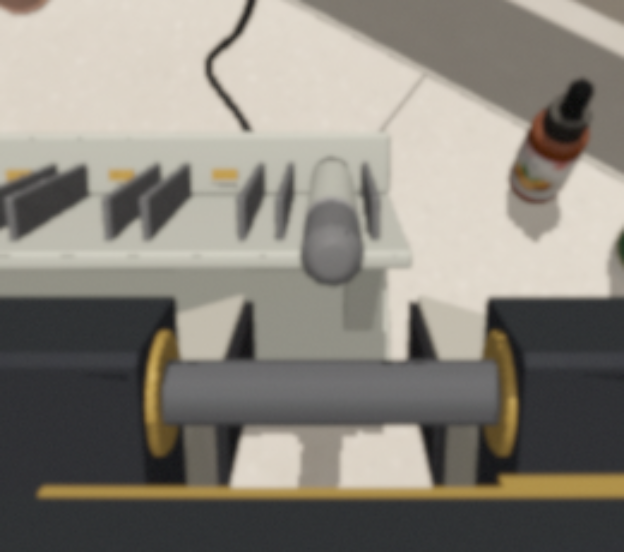

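Request:
{"api": "step_arm", "payload": {
  "targets": [0.4, 0.03, -0.84, -0.03, 0, -0.18, 0, 0.4, 0.03, -0.84, -0.03, 0, -0.18, 0, 0.4, 0.03, -0.84, -0.03, 0, -0.18, 0]
}}

```text
time: 9.93
tool_pos: [549.0, -15.6, 242.4]
tcp_rot: [-3.141, -0.556, 0.084]
contact_force: [0.1, 0.6, -1.5]
grip_width: 37.0
finger_force: 0.0
```

Request:
{"api": "step_arm", "payload": {
  "targets": [0.4, 0.03, -0.84, -0.03, 0, -0.18, 0, 0.4, 0.03, -0.84, -0.03, 0, -0.18, 0, 0.4, 0.03, -0.84, -0.03, 0, -0.18, 0]
}}

```text
time: 10.3
tool_pos: [543.1, 68.8, 246.5]
tcp_rot: [-3.141, -0.415, 0.086]
contact_force: [1.0, 0.0, -0.1]
grip_width: 37.1
finger_force: 0.0
```

Request:
{"api": "step_arm", "payload": {
  "targets": [0.4, 0.02, -0.85, -0.04, 0, -0.18, 0, 0.4, 0.02, -0.85, -0.04, 0, -0.18, 0, 0.4, 0.02, -0.85, -0.04, 0, -0.18, 0]
}}

```text
time: 10.68
tool_pos: [536.0, 151.7, 250.5]
tcp_rot: [-3.141, -0.273, 0.084]
contact_force: [-0.2, 0.1, -0.3]
grip_width: 36.7
finger_force: 0.0
```

Request:
{"api": "step_arm", "payload": {
  "targets": [0.4, 0.02, -0.84, -0.04, 0, -0.17, 0, 0.4, 0.02, -0.84, -0.04, 0, -0.17, 0, 0.4, 0.02, -0.84, -0.04, 0, -0.17, 0]
}}

```text
time: 11.05
tool_pos: [530.1, 234.5, 255.1]
tcp_rot: [-3.142, -0.14, 0.083]
contact_force: [0.3, 0.1, 0.3]
grip_width: 37.0
finger_force: 0.0
```

Request:
{"api": "step_arm", "payload": {
  "targets": [0.4, 0.01, -0.85, -0.04, 0, -0.18, 0, 0.4, 0.01, -0.85, -0.04, 0, -0.18, 0, 0.4, 0.01, -0.85, -0.04, 0, -0.18, 0, 0.4, 0.01, -0.85, -0.04, 0, -0.18, 0]
}}

```text
time: 11.55
tool_pos: [523.7, 317.6, 260.4]
tcp_rot: [3.141, -0.001, 0.081]
contact_force: [0.8, 1.6, 0.4]
grip_width: 36.8
finger_force: 0.0
```

Run:
```python
from plan import *
o=bot.get_obs();print(o['tool_pos'],o['tcp_rot'])
o,p,d=cam('wrist');P=cloud('wrist',o,d);X,Y,Z=np.moveaxis(P,2,0)
m=np.isfinite(Z)&(Z>140)&(Z<180)&(X>400)&(X<580)&(Y>260)&(Y<430)
k,l,s,c=cv2.connectedComponentsWithStats(m.astype(np.uint8))
for j in range(1,k):
  if s[j,4]>40:
    q=P[l==j];t=q[q[:,2]>q[:,2].max()-6]; print('wand',c[j].round(),s[j,4],t.mean(0).round(1),cv2.minEnclosingCircle(t[:,:2].astype(np.float32)))
plan([('down',pose((523.8,318.5,151.5)))])
# check top: wand home?
o,p,d=cam('top');P=cloud('top',o,d)
Tt=np.eye(4);Tt[:3,0]=dx;Tt[:3,1]=ty;Tt[:3,2]=tz;Tt[:3,3]=C0-11*tz
q=(P.reshape(-1,3)-Tt[:3,3])@Tt[:3,:3]
for ln in(-84,-28,28,84):
  m=(abs(q[:,1]-ln)<14)&(q[:,2]>14)&(q[:,2]<28)&(q[:,0]>-190)&(q[:,0]<-3); print(ln,m.sum(), np.percentile(q[m,0],[1,99]) if m.sum()>5 else '')
```

```text
[523.70684849 317.59620628 260.41035461] [ 3.14098169e+00 -6.12415652e-04  8.07507129e-02]
wand [257. 201.] 662 [526.8 316.9 169. ] ((526.1279296875, 316.83343505859375), 10.220305442810059)
wand [182. 205.] 731 [517.4 379.3 168.9] ((516.5087280273438, 379.956787109375), 10.232195854187012)
down [0.0, -0.0, 0.55, 0.0, -0.0, -0.0] rows0.9
down [0.0, -0.01, 0.54, 0.0, -0.0, -0.01] rows0.9
-84 283 [-159.06367348   -7.77118574]
-28 2 
28 2 
84 1
```

Request:
{"api": "step_arm", "payload": {
  "targets": [0.4, 0.01, 0, 0.55, 0, 0, 0, 0.4, 0.01, 0, 0.55, 0, 0, 0, 0.4, 0.01, 0, 0.55, 0, 0, 0]
}}

```text
time: 12.02
tool_pos: [525.3, 319.1, 207.1]
tcp_rot: [-3.141, -0.002, 0.081]
contact_force: [0.5, 0.2, 0.8]
grip_width: 36.6
finger_force: 0.0
```

Request:
{"api": "step_arm", "payload": {
  "targets": [0.4, 0, 0, 0.54, 0, 0, 0, 0.4, 0, 0, 0.54, 0, 0, 0, 0.4, 0, 0, 0.54, 0, 0, 0, 0, 0, 0, 0.54, 0, 0, 0, 0, 0, 0, 0.54, 0, 0, 0, 0, 0, 0, 0.54, 0, 0, 0, 0, 0, 0, 0.54, 0, 0, 0]
}}

```text
time: 12.9
tool_pos: [525.4, 319.5, 153.0]
tcp_rot: [-3.141, -0.003, 0.082]
contact_force: [0.6, -0.3, 6.0]
grip_width: 21.4
finger_force: 30.0
```

Request:
{"api": "step_arm", "payload": {
  "targets": [0, 0, 0, -0.95, 0, 0, 0, 0, 0, 0, -0.95, 0, 0, 0, 0, 0, 0, -0.95, 0, 0, 0]
}}

```text
time: 13.28
tool_pos: [525.7, 319.9, 249.6]
tcp_rot: [-3.139, -0.006, 0.082]
contact_force: [-0.7, -0.5, -0.1]
grip_width: 21.4
finger_force: 30.0
```

Request:
{"api": "step_arm", "payload": {
  "targets": [0, 0, 0, -0.95, 0, 0, 0, 0, 0, 0, -0.95, 0, 0, 0, 0, 0, 0, -0.95, 0, 0, 0, 0, 0, 0, -0.95, 0, 0, 0]
}}

```text
time: 13.78
tool_pos: [524.0, 319.1, 338.9]
tcp_rot: [3.14, 0.004, 0.082]
contact_force: [-0.5, -0.0, -1.2]
grip_width: 21.5
finger_force: 30.0
```

Run:
```python
from plan import *
plan([('dockhi',dock(-28,140,12)),('in',dock(-28,80,3)),('in2',dock(-28,12,2)),('out',dock(-28,105,2)),('back',pose((450.7,372,260)))])
```

```text
dockhi [-0.05, 0.91, 0.16, 0.0, 0.22, -0.0] rows1.5
dockhi [-0.07, 0.91, 0.15, 0.0, 0.22, -0.0] rows1.5
dockhi [-0.1, 0.91, 0.14, 0.0, 0.23, -0.0] rows1.5
dockhi [-0.12, 0.91, 0.11, 0.0, 0.22, -0.0] rows1.5
in [-0.09, 0.0, 0.6, 0.0, 0.0, -0.0] rows1.0
in2 [-0.01, 0.0, 0.68, 0.0, 0.0, -0.0] rows1.1
out [-0.0, 0.0, -0.93, 0.0, 0.0, -0.0] rows1.5
back [-0.08, -0.85, -0.11, 0.0, -0.18, -0.0] rows1.4
back [-0.09, -0.84, -0.1, 0.0, -0.18, -0.0] rows1.4
back [-0.1, -0.85, -0.09, 0.0, -0.18, -0.0] rows1.4
back [-0.11, -0.84, -0.07, 0.0, -0.17, -0.0] rows1.4
back [-0.12, -0.85, -0.05, 0.0, -0.18, -0.0] rows1.4
```

Request:
{"api": "step_arm", "payload": {
  "targets": [0, -0.05, 0.91, 0.16, 0, 0.22, 0, 0, -0.05, 0.91, 0.16, 0, 0.22, 0, 0, -0.05, 0.91, 0.16, 0, 0.22, 0]
}}

```text
time: 14.15
tool_pos: [525.8, 226.2, 322.8]
tcp_rot: [3.14, -0.168, 0.079]
contact_force: [1.1, 0.7, -0.2]
grip_width: 21.4
finger_force: 30.0
```

Request:
{"api": "step_arm", "payload": {
  "targets": [0, -0.07, 0.91, 0.15, 0, 0.22, 0, 0, -0.07, 0.91, 0.15, 0, 0.22, 0, 0, -0.07, 0.91, 0.15, 0, 0.22, 0]
}}

```text
time: 14.52
tool_pos: [529.8, 136.3, 308.1]
tcp_rot: [-3.141, -0.343, 0.079]
contact_force: [0.3, 0.4, -1.4]
grip_width: 21.8
finger_force: 30.0
```

Request:
{"api": "step_arm", "payload": {
  "targets": [0, -0.1, 0.91, 0.14, 0, 0.23, 0, 0, -0.1, 0.91, 0.14, 0, 0.23, 0, 0, -0.1, 0.91, 0.14, 0, 0.23, 0]
}}

```text
time: 14.9
tool_pos: [533.3, 45.5, 292.3]
tcp_rot: [-3.14, -0.525, 0.079]
contact_force: [1.0, -0.2, -0.6]
grip_width: 21.6
finger_force: 30.0
```

Request:
{"api": "step_arm", "payload": {
  "targets": [0, -0.12, 0.91, 0.11, 0, 0.22, 0, 0, -0.12, 0.91, 0.11, 0, 0.22, 0, 0, -0.12, 0.91, 0.11, 0, 0.22, 0, 0, -0.12, 0.91, 0.11, 0, 0.22, 0]
}}

```text
time: 15.4
tool_pos: [536.5, -44.9, 277.4]
tcp_rot: [-3.14, -0.699, 0.08]
contact_force: [0.3, 0.4, -0.9]
grip_width: 21.6
finger_force: 30.0
```

Run:
```python
from plan import *
plan([('in',dock(-28,80,3)),('in2',dock(-28,12,2)),('out',dock(-28,105,2)),('back',pose((450.7,372,260)))])
o,p,d=cam('wrist');cv2.imwrite('pics/w5.png',cv2.resize(p[100:300,120:380],None,fx=2.4,fy=2.4))
```

```text
in [-0.12, 0.01, 0.61, 0.0, -0.0, -0.01] rows1.0
in2 [-0.01, -0.0, 0.68, 0.0, -0.0, 0.0] rows1.1
out [0.0, -0.0, -0.93, 0.0, -0.0, 0.0] rows1.5
back [-0.07, -0.85, -0.11, 0.0, -0.18, 0.0] rows1.4
back [-0.08, -0.85, -0.1, 0.0, -0.18, 0.0] rows1.4
back [-0.1, -0.85, -0.09, 0.0, -0.18, 0.0] rows1.4
back [-0.11, -0.84, -0.07, 0.0, -0.17, 0.0] rows1.4
back [-0.12, -0.85, -0.06, 0.0, -0.18, 0.0] rows1.4
```

View pics/w5.png

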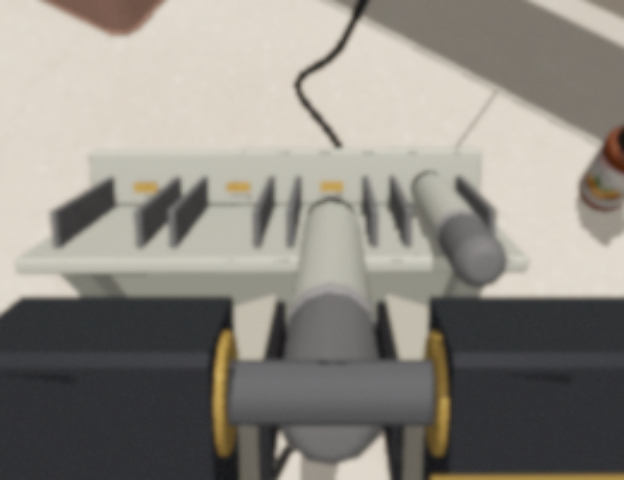

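Request:
{"api": "step_arm", "payload": {
  "targets": [0, -0.12, 0, 0.61, 0, 0, 0, 0, -0.12, 0, 0.61, 0, 0, 0, 0, -0.12, 0, 0.61, 0, 0, 0, 0, -0.12, 0, 0.61, 0, 0, 0]
}}

```text
time: 15.95
tool_pos: [565.9, -41.8, 224.7]
tcp_rot: [3.14, -0.702, 0.084]
contact_force: [-0.2, -0.4, -0.6]
grip_width: 21.7
finger_force: 30.0
```

Request:
{"api": "step_arm", "payload": {
  "targets": [0, -0.01, 0, 0.34, 0, 0, 0, 0, -0.01, 0, 0.68, 0, 0, 0, 0, -0.01, 0, 0.68, 0, 0, 0, 0, -0.01, 0, 0.68, 0, 0, 0, 0.4, -0.01, 0, 0.68, 0, 0, 0, 0.4, -0.01, 0, 0.68, 0, 0, 0, 0.4, -0.01, 0, 0.68, 0, 0, 0, 0.4, -0.01, 0, 0.68, 0, 0, 0]
}}

```text
time: 16.95
tool_pos: [608.3, -39.9, 171.1]
tcp_rot: [-3.14, -0.699, 0.082]
contact_force: [-0.2, 0.6, 0.3]
grip_width: 36.8
finger_force: 0.0
```

Request:
{"api": "step_arm", "payload": {
  "targets": [0.4, 0, 0, -0.93, 0, 0, 0, 0.4, 0, 0, -0.93, 0, 0, 0, 0.4, 0, 0, -0.93, 0, 0, 0, 0.4, 0, 0, -0.93, 0, 0, 0]
}}

```text
time: 17.45
tool_pos: [548.9, -45.0, 241.7]
tcp_rot: [-3.139, -0.698, 0.081]
contact_force: [0.0, -0.2, 0.3]
grip_width: 36.5
finger_force: 0.0
```

Request:
{"api": "step_arm", "payload": {
  "targets": [0.4, -0.07, -0.85, -0.11, 0, -0.18, 0, 0.4, -0.07, -0.85, -0.11, 0, -0.18, 0, 0.4, -0.07, -0.85, -0.11, 0, -0.18, 0]
}}

```text
time: 17.82
tool_pos: [529.3, 40.4, 244.9]
tcp_rot: [-3.139, -0.554, 0.083]
contact_force: [0.6, -0.2, 0.1]
grip_width: 36.8
finger_force: 0.0
```

Request:
{"api": "step_arm", "payload": {
  "targets": [0.4, -0.08, -0.85, -0.1, 0, -0.18, 0, 0.4, -0.08, -0.85, -0.1, 0, -0.18, 0, 0.4, -0.08, -0.85, -0.1, 0, -0.18, 0]
}}

```text
time: 18.2
tool_pos: [510.1, 125.0, 249.4]
tcp_rot: [-3.139, -0.414, 0.087]
contact_force: [0.2, -0.0, -0.2]
grip_width: 36.4
finger_force: 0.0
```

Request:
{"api": "step_arm", "payload": {
  "targets": [0.4, -0.1, -0.85, -0.09, 0, -0.18, 0, 0.4, -0.1, -0.85, -0.09, 0, -0.18, 0, 0.4, -0.1, -0.85, -0.09, 0, -0.18, 0]
}}

```text
time: 18.58
tool_pos: [490.3, 207.0, 253.5]
tcp_rot: [-3.14, -0.272, 0.085]
contact_force: [-0.4, 0.0, 0.9]
grip_width: 36.8
finger_force: 0.0
```

Request:
{"api": "step_arm", "payload": {
  "targets": [0.4, -0.11, -0.84, -0.07, 0, -0.17, 0, 0.4, -0.11, -0.84, -0.07, 0, -0.17, 0, 0.4, -0.11, -0.84, -0.07, 0, -0.17, 0]
}}

```text
time: 18.95
tool_pos: [471.1, 288.7, 257.6]
tcp_rot: [-3.14, -0.139, 0.084]
contact_force: [0.4, 0.3, 0.5]
grip_width: 36.9
finger_force: 0.0
```

Request:
{"api": "step_arm", "payload": {
  "targets": [0.4, -0.12, -0.85, -0.06, 0, -0.18, 0, 0.4, -0.12, -0.85, -0.06, 0, -0.18, 0, 0.4, -0.12, -0.85, -0.06, 0, -0.18, 0, 0.4, -0.12, -0.85, -0.06, 0, -0.18, 0]
}}

```text
time: 19.45
tool_pos: [451.8, 370.5, 262.8]
tcp_rot: [-3.141, 0.001, 0.082]
contact_force: [-0.4, -0.5, 0.2]
grip_width: 36.6
finger_force: 0.0
```

```bash
cat > chk.py <<'E'
from plan import *
def wands():
    o,p,d=cam('wrist');P=cloud('wrist',o,d);X,Y,Z=np.moveaxis(P,2,0)
    m=np.isfinite(Z)&(Z>140)&(Z<180)&(X>400)&(X<580)&(Y>260)&(Y<430)
    k,l,s,c=cv2.connectedComponentsWithStats(m.astype(np.uint8))
    for j in range(1,k):
      if s[j,4]>40:
        q=P[l==j];t=q[q[:,2]>q[:,2].max()-6]; print('wand',c[j].round(),s[j,4],t.mean(0).round(1),cv2.minEnclosingCircle(t[:,:2].astype(np.float32)))
def lanes():
    o,p,d=cam('top');P=cloud('top',o,d)
    q=(P.reshape(-1,3)-(C0-11*tz))@np.stack([dx,ty,tz],1)
    for ln in(-84,-28,28,84):
      m=(abs(q[:,1]-ln)<14)&(q[:,2]>14)&(q[:,2]<28)&(q[:,0]>-220)&(q[:,0]<-3); print(ln,m.sum(), np.percentile(q[m,0],[1,99]) if m.sum()>5 else '')
    return P
E
python3 - <<'E'
from chk import *
wands();lanes()
plan([('down',pose((450.9,372,152)))])
E
```

```text
wand [251. 124.] 621 [516.3 380.  169.1] ((516.1465454101562, 379.95440673828125), 9.99062728881836)
wand [256. 201.] 645 [453.9 370.6 169.2] ((453.1722412109375, 370.1641540527344), 10.065712928771973)
-84 288 [-158.94688629   -6.11751934]
-28 288 [-159.53427102   -6.3593078 ]
28 2 
84 1 
down [-0.0, -0.01, 0.56, -0.0, 0.0, -0.0] rows0.9
down [-0.01, -0.0, 0.55, -0.0, 0.0, -0.0] rows0.9
```

Two wands are home. Next, wand C.

Request:
{"api": "step_arm", "payload": {
  "targets": [0.4, 0, 0, 0.56, 0, 0, 0, 0.4, 0, 0, 0.56, 0, 0, 0, 0.4, 0, 0, 0.56, 0, 0, 0]
}}

```text
time: 19.92
tool_pos: [452.0, 372.4, 208.9]
tcp_rot: [-3.139, -0.001, 0.082]
contact_force: [0.4, 0.1, 0.9]
grip_width: 36.5
finger_force: 0.0
```

Request:
{"api": "step_arm", "payload": {
  "targets": [0.4, 0, 0, 0.55, 0, 0, 0, 0.4, 0, 0, 0.55, 0, 0, 0, 0.4, 0, 0, 0.55, 0, 0, 0, 0, 0, 0, 0.55, 0, 0, 0, 0, 0, 0, 0.55, 0, 0, 0, 0, 0, 0, 0.55, 0, 0, 0, 0, 0, 0, 0.55, 0, 0, 0]
}}

```text
time: 20.8
tool_pos: [452.0, 372.5, 153.8]
tcp_rot: [-3.14, -0.002, 0.083]
contact_force: [-0.3, -1.7, 5.7]
grip_width: 21.3
finger_force: 30.0
```

Request:
{"api": "step_arm", "payload": {
  "targets": [0, 0, 0, -0.95, 0, 0, 0, 0, 0, 0, -0.95, 0, 0, 0, 0, 0, 0, -0.95, 0, 0, 0]
}}

```text
time: 21.18
tool_pos: [452.3, 373.2, 250.5]
tcp_rot: [-3.137, -0.005, 0.083]
contact_force: [0.3, -0.0, -1.1]
grip_width: 21.3
finger_force: 30.0
```

Request:
{"api": "step_arm", "payload": {
  "targets": [0, 0, 0, -0.9, 0, 0, 0, 0, 0, 0, -0.9, 0, 0, 0, 0, 0, 0, -0.9, 0, 0, 0, 0, 0, 0, -0.9, 0, 0, 0]
}}

```text
time: 21.68
tool_pos: [450.7, 371.9, 334.7]
tcp_rot: [3.141, 0.004, 0.083]
contact_force: [0.5, 0.5, -1.4]
grip_width: 21.6
finger_force: 30.0
```

Run:
```python
from plan import *
plan([('dockhi',dock(28,140,12)),('in',dock(28,80,3)),('in2',dock(28,12,2))])
```

```text
dockhi [0.12, 0.92, 0.15, 0.0, 0.22, -0.0] rows1.5
dockhi [0.1, 0.92, 0.17, 0.0, 0.22, -0.0] rows1.5
dockhi [0.07, 0.92, 0.18, 0.0, 0.23, -0.0] rows1.5
dockhi [0.03, 0.91, 0.19, 0.0, 0.22, -0.0] rows1.5
in [-0.09, 0.0, 0.6, 0.0, 0.0, -0.0] rows1.0
in2 [-0.01, 0.0, 0.68, 0.0, 0.0, -0.0] rows1.1
```

Request:
{"api": "step_arm", "payload": {
  "targets": [0, 0.12, 0.92, 0.15, 0, 0.22, 0, 0, 0.12, 0.92, 0.15, 0, 0.22, 0, 0, 0.12, 0.92, 0.15, 0, 0.22, 0]
}}

```text
time: 22.05
tool_pos: [470.1, 279.6, 319.6]
tcp_rot: [3.141, -0.168, 0.081]
contact_force: [0.4, 0.7, -1.0]
grip_width: 21.7
finger_force: 30.0
```

Request:
{"api": "step_arm", "payload": {
  "targets": [0, 0.1, 0.92, 0.17, 0, 0.22, 0, 0, 0.1, 0.92, 0.17, 0, 0.22, 0, 0, 0.1, 0.92, 0.17, 0, 0.22, 0]
}}

```text
time: 22.42
tool_pos: [491.1, 190.1, 305.6]
tcp_rot: [-3.14, -0.343, 0.08]
contact_force: [0.5, -0.2, -1.4]
grip_width: 21.4
finger_force: 30.0
```

Request:
{"api": "step_arm", "payload": {
  "targets": [0, 0.07, 0.92, 0.18, 0, 0.23, 0, 0, 0.07, 0.92, 0.18, 0, 0.23, 0, 0, 0.07, 0.92, 0.18, 0, 0.23, 0]
}}

```text
time: 22.8
tool_pos: [511.9, 99.8, 291.5]
tcp_rot: [-3.139, -0.524, 0.079]
contact_force: [0.5, -0.7, -0.0]
grip_width: 21.4
finger_force: 30.0
```

Request:
{"api": "step_arm", "payload": {
  "targets": [0, 0.03, 0.91, 0.19, 0, 0.22, 0, 0, 0.03, 0.91, 0.19, 0, 0.22, 0, 0, 0.03, 0.91, 0.19, 0, 0.22, 0, 0, 0.03, 0.91, 0.19, 0, 0.22, 0]
}}

```text
time: 23.3
tool_pos: [531.9, 11.3, 277.0]
tcp_rot: [-3.137, -0.698, 0.08]
contact_force: [0.4, 0.4, -0.7]
grip_width: 21.8
finger_force: 30.0
```

Run:
```python
from plan import *
plan([('in',dock(28,80,3)),('in2',dock(28,12,2)),('out',dock(28,105,2)),('back',pose((514.5,381.5,260)))])
o,p,d=cam('wrist');cv2.imwrite('pics/w6.png',cv2.resize(p[100:300,120:380],None,fx=2.4,fy=2.4))
```

```text
in [-0.12, 0.01, 0.6, -0.0, 0.0, -0.0] rows1.0
in2 [-0.01, 0.0, 0.68, -0.0, 0.0, -0.0] rows1.1
out [0.0, 0.0, -0.93, -0.0, 0.0, -0.0] rows1.5
back [0.03, -0.93, -0.03, -0.0, -0.22, -0.0] rows1.5
back [0.02, -0.93, -0.04, -0.0, -0.22, -0.0] rows1.5
back [0.02, -0.93, -0.04, -0.0, -0.22, -0.0] rows1.5
back [0.01, -0.92, -0.04, -0.0, -0.23, -0.0] rows1.5
```

View pics/w6.png

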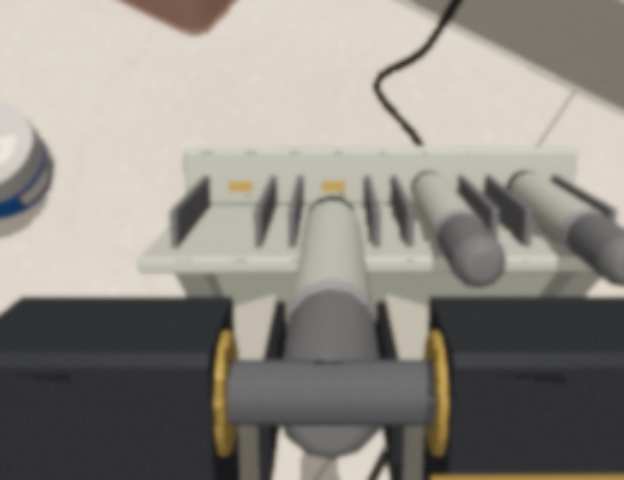

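Wand C is aligned with the third lane; two wands lie home to its right.

Request:
{"api": "step_arm", "payload": {
  "targets": [0, -0.12, 0, 0.6, 0, 0, 0, 0, -0.12, 0, 0.6, 0, 0, 0, 0, -0.12, 0, 0.6, 0, 0, 0, 0, -0.12, 0, 0.6, 0, 0, 0]
}}

```text
time: 23.85
tool_pos: [560.7, 14.0, 225.2]
tcp_rot: [-3.14, -0.701, 0.084]
contact_force: [0.7, 0.3, -1.1]
grip_width: 21.4
finger_force: 30.0
```

Request:
{"api": "step_arm", "payload": {
  "targets": [0, -0.01, 0, 0.34, 0, 0, 0, 0, -0.01, 0, 0.68, 0, 0, 0, 0, -0.01, 0, 0.68, 0, 0, 0, 0, -0.01, 0, 0.68, 0, 0, 0, 0.4, -0.01, 0, 0.68, 0, 0, 0, 0.4, -0.01, 0, 0.68, 0, 0, 0, 0.4, -0.01, 0, 0.68, 0, 0, 0, 0.4, -0.01, 0, 0.68, 0, 0, 0]
}}

```text
time: 24.85
tool_pos: [605.8, 6.7, 184.3]
tcp_rot: [-3.113, -0.681, 0.082]
contact_force: [-0.8, 0.1, 1.2]
grip_width: 36.8
finger_force: 0.0
```

Request:
{"api": "step_arm", "payload": {
  "targets": [0.4, 0, 0, -0.93, 0, 0, 0, 0.4, 0, 0, -0.93, 0, 0, 0, 0.4, 0, 0, -0.93, 0, 0, 0, 0.4, 0, 0, -0.93, 0, 0, 0]
}}

```text
time: 25.35
tool_pos: [547.9, -0.8, 255.9]
tcp_rot: [-3.113, -0.681, 0.082]
contact_force: [-0.3, 0.9, 0.8]
grip_width: 36.8
finger_force: 0.0
```

Request:
{"api": "step_arm", "payload": {
  "targets": [0.4, 0.03, -0.93, -0.03, 0, -0.22, 0, 0.4, 0.03, -0.93, -0.03, 0, -0.22, 0, 0.4, 0.03, -0.93, -0.03, 0, -0.22, 0]
}}

```text
time: 25.72
tool_pos: [539.3, 93.7, 261.5]
tcp_rot: [-3.116, -0.506, 0.089]
contact_force: [-0.3, -0.3, -0.5]
grip_width: 36.9
finger_force: 0.0
```

Request:
{"api": "step_arm", "payload": {
  "targets": [0.4, 0.02, -0.93, -0.04, 0, -0.22, 0, 0.4, 0.02, -0.93, -0.04, 0, -0.22, 0, 0.4, 0.02, -0.93, -0.04, 0, -0.22, 0]
}}

```text
time: 26.1
tool_pos: [529.3, 186.7, 267.4]
tcp_rot: [-3.118, -0.333, 0.097]
contact_force: [-1.0, -0.2, -0.2]
grip_width: 36.6
finger_force: 0.0
```

Request:
{"api": "step_arm", "payload": {
  "targets": [0.4, 0.02, -0.93, -0.04, 0, -0.22, 0, 0.4, 0.02, -0.93, -0.04, 0, -0.22, 0, 0.4, 0.02, -0.93, -0.04, 0, -0.22, 0]
}}

```text
time: 26.48
tool_pos: [520.7, 277.7, 273.9]
tcp_rot: [-3.119, -0.16, 0.099]
contact_force: [-0.5, -0.2, 0.3]
grip_width: 36.7
finger_force: 0.0
```

Request:
{"api": "step_arm", "payload": {
  "targets": [0.4, 0.01, -0.92, -0.04, 0, -0.23, 0, 0.4, 0.01, -0.92, -0.04, 0, -0.23, 0, 0.4, 0.01, -0.92, -0.04, 0, -0.23, 0, 0.4, 0.01, -0.92, -0.04, 0, -0.23, 0]
}}

```text
time: 26.98
tool_pos: [512.2, 366.3, 281.3]
tcp_rot: [-3.12, 0.019, 0.099]
contact_force: [-0.6, -1.0, 0.2]
grip_width: 37.1
finger_force: 0.0
```

Run:
```python
from chk import *
wands();lanes()
plan([('down',pose((514.5,381.5,152)))])
```

```text
wand [245. 188.] 566 [517.1 380.  169.2] ((516.6031494140625, 380.0066223144531), 9.732466697692871)
-84 291 [-158.51666907   -4.8104484 ]
-28 291 [-159.40737432   -3.41047845]
28 280 [-160.0278413    -3.68238074]
84 1 
down [0.03, -0.06, 0.65, -0.01, 0.01, 0.01] rows1.0
down [0.03, -0.07, 0.65, -0.02, 0.01, 0.01] rows1.0
```

Request:
{"api": "step_arm", "payload": {
  "targets": [0.4, 0.03, -0.06, 0.65, -0.01, 0.01, 0.01, 0.4, 0.03, -0.06, 0.65, -0.01, 0.01, 0.01, 0.4, 0.03, -0.06, 0.65, -0.01, 0.01, 0.01]
}}

```text
time: 27.45
tool_pos: [513.6, 375.2, 218.6]
tcp_rot: [-3.127, 0.009, 0.092]
contact_force: [-1.0, 0.1, 1.2]
grip_width: 36.5
finger_force: 0.0
```

Run:
```python
from plan import *
o=bot.get_obs();print(o['joint_positions'].round(2))
plan([('down',pose((514.5,381.5,152)))])
```

```text
[0.5  0.57 1.24 0.02 1.33 1.98]
down [0.02, -0.05, 0.67, -0.02, 0.01, 0.01] rows1.1
```

Request:
{"api": "step_arm", "payload": {
  "targets": [0.4, 0.02, -0.06, 0.03, -0.02, 0.01, 0.01, 0.4, 0.02, -0.06, 0.35, -0.02, 0.01, 0.01, 0.4, 0.02, -0.06, 0.67, -0.02, 0.01, 0.01, 0.4, 0.02, -0.06, 0.67, -0.02, 0.01, 0.01, 0, 0.02, -0.06, 0.67, -0.02, 0.01, 0.01, 0, 0.02, -0.06, 0.67, -0.02, 0.01, 0.01, 0, 0.02, -0.06, 0.67, -0.02, 0.01, 0.01, 0, 0.02, -0.06, 0.67, -0.02, 0.01, 0.01]
}}

```text
time: 28.45
tool_pos: [514.6, 383.2, 152.1]
tcp_rot: [-3.141, -0.001, 0.084]
contact_force: [1.0, 0.7, 6.5]
grip_width: 21.9
finger_force: 30.0
```

Request:
{"api": "step_arm", "payload": {
  "targets": [0, 0, 0, -0.95, 0, 0, 0, 0, 0, 0, -0.95, 0, 0, 0, 0, 0, 0, -0.95, 0, 0, 0]
}}

```text
time: 28.82
tool_pos: [515.0, 383.4, 248.7]
tcp_rot: [-3.14, -0.004, 0.084]
contact_force: [-0.0, 0.0, -1.0]
grip_width: 21.3
finger_force: 30.0
```

Request:
{"api": "step_arm", "payload": {
  "targets": [0, 0, 0, -0.9, 0, 0, 0, 0, 0, 0, -0.9, 0, 0, 0, 0, 0, 0, -0.9, 0, 0, 0, 0, 0, 0, -0.9, 0, 0, 0]
}}

```text
time: 29.32
tool_pos: [513.6, 382.6, 332.4]
tcp_rot: [3.138, 0.006, 0.084]
contact_force: [0.6, -0.7, -1.8]
grip_width: 21.5
finger_force: 30.0
```

Run:
```python
from plan import *
print(bot.get_obs()['joint_positions'].round(2))
plan([('dockhi',dock(84,140,12)),('in',dock(84,80,3)),('in2',dock(84,45,2))])
```

```text
[ 0.52  0.53  1.   -0.    1.61  2.01]
dockhi [-0.04, 0.79, 0.15, 0.0, 0.22, 0.0] rows1.3
dockhi [-0.06, 0.79, 0.14, 0.0, 0.23, 0.0] rows1.3
dockhi [-0.08, 0.79, 0.12, 0.0, 0.22, 0.0] rows1.3
dockhi [-0.11, 0.79, 0.11, 0.0, 0.23, 0.0] rows1.3
in [-0.09, 0.0, 0.6, 0.0, -0.0, 0.0] rows1.0
in2 [-0.01, 0.0, 0.35, 0.0, -0.0, 0.0] rows0.6
```

Request:
{"api": "step_arm", "payload": {
  "targets": [0, -0.04, 0.79, 0.15, 0, 0.22, 0, 0, -0.04, 0.79, 0.15, 0, 0.22, 0, 0, -0.04, 0.79, 0.15, 0, 0.22, 0]
}}

```text
time: 29.7
tool_pos: [515.7, 302.4, 317.9]
tcp_rot: [3.138, -0.166, 0.083]
contact_force: [0.3, 0.0, 0.1]
grip_width: 21.5
finger_force: 30.0
```

Request:
{"api": "step_arm", "payload": {
  "targets": [0, -0.06, 0.79, 0.14, 0, 0.23, 0, 0, -0.06, 0.79, 0.14, 0, 0.23, 0, 0, -0.06, 0.79, 0.14, 0, 0.23, 0]
}}

```text
time: 30.08
tool_pos: [519.8, 224.5, 304.8]
tcp_rot: [3.14, -0.35, 0.083]
contact_force: [1.3, 0.5, -0.5]
grip_width: 21.4
finger_force: 30.0
```

Request:
{"api": "step_arm", "payload": {
  "targets": [0, -0.08, 0.79, 0.12, 0, 0.22, 0, 0, -0.08, 0.79, 0.12, 0, 0.22, 0, 0, -0.08, 0.79, 0.12, 0, 0.22, 0]
}}

```text
time: 30.45
tool_pos: [524.0, 145.9, 291.8]
tcp_rot: [3.141, -0.524, 0.083]
contact_force: [0.6, 0.6, -0.1]
grip_width: 21.5
finger_force: 30.0
```

Request:
{"api": "step_arm", "payload": {
  "targets": [0, -0.11, 0.79, 0.11, 0, 0.23, 0, 0, -0.11, 0.79, 0.11, 0, 0.23, 0, 0, -0.11, 0.79, 0.11, 0, 0.23, 0, 0, -0.11, 0.79, 0.11, 0, 0.23, 0]
}}

```text
time: 30.95
tool_pos: [527.3, 67.9, 277.8]
tcp_rot: [3.141, -0.706, 0.086]
contact_force: [0.5, 0.2, -0.9]
grip_width: 21.3
finger_force: 30.0
```

Run:
```python
from plan import *
print(bot.get_obs()['joint_positions'].round(2))
plan([('in',dock(84,80,3)),('in2',dock(84,45,2))])
```

```text
[-0.07  0.05  2.04  0.29  0.37  1.18]
in [-0.13, 0.02, 0.61, 0.0, -0.01, 0.0] rows1.0
in2 [-0.01, -0.0, 0.35, 0.0, 0.0, 0.0] rows0.6
```

Request:
{"api": "step_arm", "payload": {
  "targets": [0, -0.13, 0.01, 0.61, 0, -0.01, 0, 0, -0.13, 0.01, 0.61, 0, -0.01, 0, 0, -0.13, 0.01, 0.61, 0, -0.01, 0, 0, -0.13, 0.01, 0.61, 0, -0.01, 0]
}}

```text
time: 31.45
tool_pos: [557.4, 66.1, 233.8]
tcp_rot: [-3.138, -0.686, 0.087]
contact_force: [-0.0, 0.3, -1.1]
grip_width: 21.7
finger_force: 30.0
```

Run:
```python
from plan import *
print(bot.get_obs()['joint_positions'].round(2))
plan([('in2',dock(84,45,2))])
o,p,d=cam('wrist');cv2.imwrite('pics/w7.png',cv2.resize(p[100:300,120:380],None,fx=2.4,fy=2.4))
```

```text
[-0.07  0.18  2.02  0.39  0.28  1.07]
in2 [-0.08, -0.02, 0.43, -0.01, 0.02, 0.0] rows0.7
```

View pics/w7.png

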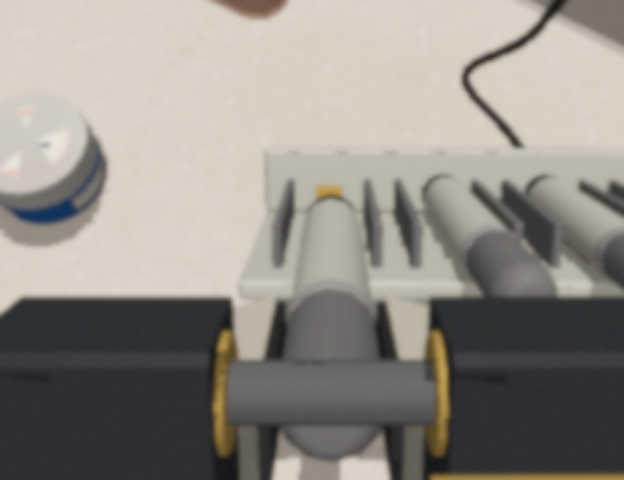

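Run:
```python
from plan import *
def pt(back,off,tilt):
    G=pose((0,0,0),tilt); G[:3,3]=C0+84*ty-back*dx+off*tz-141*G[:3,2]; return G
plan([('tilt',pt(80,7,30)),('in',pt(40,5,30)),('out',pt(120,12,30))])
```

```text
tilt [0.22, -0.03, 0.1, -0.01, -0.21, 0.0] rows0.9
in [0.05, 0.0, 0.4, 0.0, 0.0, 0.0] rows0.6
out [-0.07, 0.01, -0.8, 0.0, 0.0, 0.0] rows1.3
```

Request:
{"api": "step_arm", "payload": {
  "targets": [0, 0.22, -0.03, 0.1, -0.01, -0.21, 0, 0, 0.22, -0.03, 0.1, -0.01, -0.21, 0, 0, 0.22, -0.03, 0.1, -0.01, -0.21, 0]
}}

```text
time: 31.88
tool_pos: [579.9, 71.0, 238.4]
tcp_rot: [3.139, -0.52, 0.087]
contact_force: [0.3, 0.8, -0.6]
grip_width: 21.5
finger_force: 30.0
```

Request:
{"api": "step_arm", "payload": {
  "targets": [0, 0.02, 0, 0.2, 0, 0, 0, 0, 0.05, 0, 0.4, 0, 0, 0, 0, 0.05, 0, 0.4, 0, 0, 0]
}}

```text
time: 32.25
tool_pos: [602.8, 72.6, 203.8]
tcp_rot: [3.139, -0.515, 0.086]
contact_force: [-1.4, -0.1, -0.7]
grip_width: 21.5
finger_force: 30.0
```

Run:
```python
from plan import *
o=bot.get_obs();print(o['joint_positions'].round(2))
T=tcp(o);f=T[:3,3]+141*T[:3,2]-C0
print('foot in tray',(f@np.stack([dx,ty,tz],1)).round(1))
```

```text
[-0.03  0.33  1.81  0.12  0.49  1.36]
foot in tray [-37.9  83.9   0.1]
```

Request:
{"api": "step_arm", "payload": {
  "targets": [0.4, 0, 0, 0, 0, 0, 0, 0.4, 0, 0, 0, 0, 0, 0, 0.4, 0, 0, 0, 0, 0, 0, 0.4, 0, 0, 0, 0, 0, 0, 0.4, 0, 0, 0, 0, 0, 0]
}}

```text
time: 32.88
tool_pos: [604.1, 72.5, 205.6]
tcp_rot: [3.138, -0.518, 0.086]
contact_force: [-0.4, 0.1, -0.1]
grip_width: 36.9
finger_force: 0.0
```

Request:
{"api": "step_arm", "payload": {
  "targets": [0.4, 0, 0, -0.9, 0, 0, 0, 0.4, 0, 0, -0.9, 0, 0, 0, 0.4, 0, 0, -0.9, 0, 0, 0, 0.4, 0, 0, -0.9, 0, 0, 0]
}}

```text
time: 33.38
tool_pos: [559.6, 68.9, 282.7]
tcp_rot: [3.139, -0.516, 0.086]
contact_force: [-0.4, -1.0, 0.0]
grip_width: 36.6
finger_force: 0.0
```

Run:
```python
from chk import *
lanes()
o,p,d=cam('top');P=cloud('top',o,d);cv2.imwrite('pics/t2.png',cv2.resize(p[100:290,110:390],None,fx=2.8,fy=2.8))
X,Y,Z=np.moveaxis(P,2,0)
m=np.isfinite(Z)&(abs(Z-30)<5)&(X>330)&(X<560)&(Y>60)&(Y<285)
k,l,s,c=cv2.connectedComponentsWithStats(m.astype(np.uint8))
j=1+s[1:,4].argmax();q=P[l==j];print(cv2.minAreaRect(q[:,:2].astype(np.float32)),len(q))
print(bot.get_obs()['tool_pos'])
```

```text
-84 293 [-159.85833454   -3.84529148]
-28 283 [-159.55686591   -6.35555381]
28 264 [-156.05478731   -3.91479411]
84 292 [-159.96314958   -6.00608282]
((437.660400390625, 191.63235473632812), (146.13726806640625, 89.85015106201172), 83.33683013916016) 1877
[559.59094539  68.94810884 282.11772133]
```

View pics/t2.png

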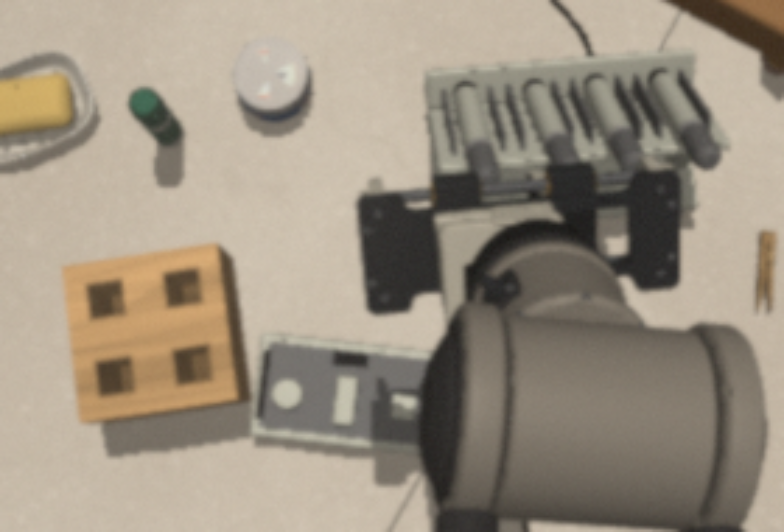

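Run:
```python
from plan import *
plan([('v',pose((385,187,260)))])
```

```text
v [-0.77, -0.66, -0.31, 0.0, -0.33, 0.0] rows1.7
v [-0.82, -0.66, -0.1, 0.0, -0.33, -0.0] rows1.7
```

Request:
{"api": "step_arm", "payload": {
  "targets": [0, -0.77, -0.66, -0.31, 0, -0.33, 0, 0, -0.77, -0.66, -0.31, 0, -0.33, 0, 0, -0.77, -0.66, -0.31, 0, -0.33, 0]
}}

```text
time: 33.85
tool_pos: [471.2, 129.1, 271.2]
tcp_rot: [3.139, -0.255, 0.088]
contact_force: [0.5, 0.1, -0.4]
grip_width: 11.3
finger_force: 0.0
```

Request:
{"api": "step_arm", "payload": {
  "targets": [0, -0.82, -0.66, -0.1, 0, -0.33, 0, 0, -0.82, -0.66, -0.1, 0, -0.33, 0, 0, -0.82, -0.66, -0.1, 0, -0.33, 0, 0, -0.82, -0.66, -0.1, 0, -0.33, 0]
}}

```text
time: 34.35
tool_pos: [386.1, 186.2, 260.5]
tcp_rot: [3.139, -0.0, 0.084]
contact_force: [0.5, 0.0, 0.0]
grip_width: 0.4
finger_force: 0.0
```

```bash
cat > con.py <<'E'
from chk import *
def con(name,save=None):
    o,p,d=cam(name);P=cloud(name,o,d)
    X,Y,Z=np.moveaxis(P,2,0)
    m=np.isfinite(Z)&(abs(Z-31)<5.5)&(X>330)&(X<560)&(Y>60)&(Y<285)
    k,l,s,c=cv2.connectedComponentsWithStats(m.astype(np.uint8))
    j=1+s[1:,4].argmax();q=P[l==j];print(name,'console',cv2.minAreaRect(q[:,:2].astype(np.float32)),len(q))
    m=np.isfinite(Z)&(Z>36.5)&(Z<48)&(X>330)&(X<560)&(Y>60)&(Y<285)
    k,l,s,c=cv2.connectedComponentsWithStats(m.astype(np.uint8))
    for j in range(1,k):
        if s[j,4]>15: q=P[l==j];print(' btn',c[j].round(1),s[j,4],q.mean(0).round(1),cv2.minAreaRect(q[:,:2].astype(np.float32)))
    if save: cv2.imwrite(save,p)
E
python3 - <<'E'
from con import *
print(bot.get_obs()['tool_pos'].round(1))
con('wrist','pics/w8.png');con('top');con('scene');lanes()
E
```

```text
[386.1 186.2 260.5]
wrist console ((440.62213134765625, 184.64315795898438), (160.3241729736328, 90.32417297363281), 83.3790283203125) 8567
 btn [182.6  84.2] 206 [485.8 277.7  42.3] ((484.0983581542969, 277.4058532714844), (99.46558380126953, 0.9413213133811951), 8.792252540588379)
 btn [218.7 128.7] 386 [440.6 234.7  41. ] ((440.6351013183594, 235.1163330078125), (24.193241119384766, 25.05073356628418), 4.372491836547852)
 btn [260.2 137. ] 534 [435.  185.3  40.9] ((434.6732482910156, 185.23196411132812), (17.934480667114258, 41.776512145996094), 83.26663208007812)
 btn [300.9 145.8] 284 [429. 136.  41.] ((428.7738037109375, 135.6947479248047), (20.015525817871094, 19.94375228881836), 83.96286010742188)
top console ((458.619873046875, 183.98426818847656), (158.73756408691406, 52.124549865722656), 86.06402587890625) 786
scene console ((439.32220458984375, 193.79408264160156), (178.88844299316406, 89.86299896240234), 82.98043060302734) 1492
 btn [296.5 232.7] 57 [425.7 137.9  39.8] ((426.1489562988281, 137.44906616210938), (20.237091064453125, 20.322479248046875), 83.35169219970703)
 btn [279.  240.4] 101 [430.5 187.5  39.7] ((432.02899169921875, 185.93917846679688), (18.360692977905273, 42.02078628540039), 81.8290023803711)
 btn [260.2 247.9] 80 [436.8 236.7  39.9] ((437.5625915527344, 236.84523010253906), (22.694530487060547, 22.997573852539062), 53.17008972167969)
 btn [246.2 255.9] 21 [433.1 277.6  42.4] ((433.1048889160156, 277.2246398925781), (2.3556556701660156, 14.906405448913574), 3.3795955181121826)
-84 288 [-159.02551059   -5.31596777]
-28 286 [-159.23780731   -6.45571313]
28 284 [-160.8059964    -4.40915952]
84 292 [-158.2442109    -5.48401168]
```

View pics/w8.png

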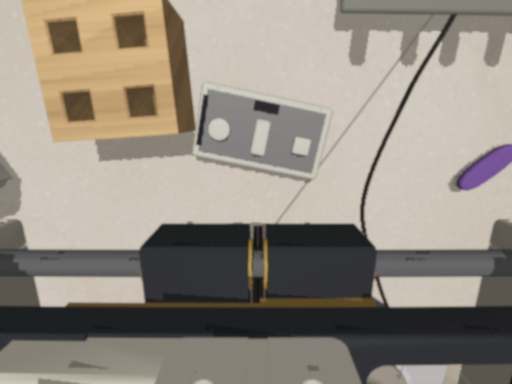

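Run:
```python
from plan import *
plan([('over',pose((433.2,185.6,165))),('d',pose((433.2,185.6,75)))])
```

```text
over [0.47, 0.04, 0.96, 0.0, 0.0, -0.0] rows1.7
d [0.0, -0.0, 0.9, 0.0, 0.0, -0.0] rows1.4
```

Request:
{"api": "step_arm", "payload": {
  "targets": [0, 0.47, 0.04, 0.96, 0, 0, 0, 0, 0.47, 0.04, 0.96, 0, 0, 0, 0, 0.47, 0.04, 0.96, 0, 0, 0, 0, 0.47, 0.04, 0.96, 0, 0, 0]
}}

```text
time: 35.05
tool_pos: [432.5, 186.2, 166.0]
tcp_rot: [3.139, -0.0, 0.084]
contact_force: [0.1, 0.3, 0.6]
grip_width: 0.5
finger_force: 0.0
```

Request:
{"api": "step_arm", "payload": {
  "targets": [0, 0, 0, 0.5, 0, 0, 0, 0, 0, 0, 0.9, 0, 0, 0, 0, 0, 0, 0.9, 0, 0, 0, 0, 0, 0, 0.9, 0, 0, 0]
}}

```text
time: 35.55
tool_pos: [433.4, 186.5, 77.2]
tcp_rot: [3.139, -0.003, 0.085]
contact_force: [0.1, -0.4, 0.2]
grip_width: 0.3
finger_force: 0.0
```

Run:
```python
from con import *
print(bot.get_obs()['tool_pos'].round(1))
con('scene','pics/s3.png')
p=cv2.imread('pics/s3.png');cv2.imwrite('pics/s3c.png',cv2.resize(p[190:290,220:350],None,fx=6,fy=6))
```

```text
[433.4 186.5  77.2]
scene console ((439.13885498046875, 193.94964599609375), (178.24908447265625, 90.14069366455078), 82.54352569580078) 1320
 btn [296.7 232.6] 57 [425.7 137.5  39.7] ((426.085205078125, 136.77085876464844), (20.92144012451172, 20.581602096557617), 82.58837127685547)
 btn [279.2 241.3] 87 [427.8 189.   39.5] ((431.69354248046875, 186.792724609375), (17.621610641479492, 40.59569549560547), 83.0297622680664)
 btn [260.2 247.7] 77 [437.  236.8  40.1] ((438.0056457519531, 236.23976135253906), (23.109439849853516, 23.756132125854492), 89.17030334472656)
 btn [246.5 255.8] 17 [433.1 277.   42.3] ((433.1336669921875, 277.0177917480469), (2.3831162452697754, 15.243701934814453), 5.638855934143066)
```

View pics/s3c.png

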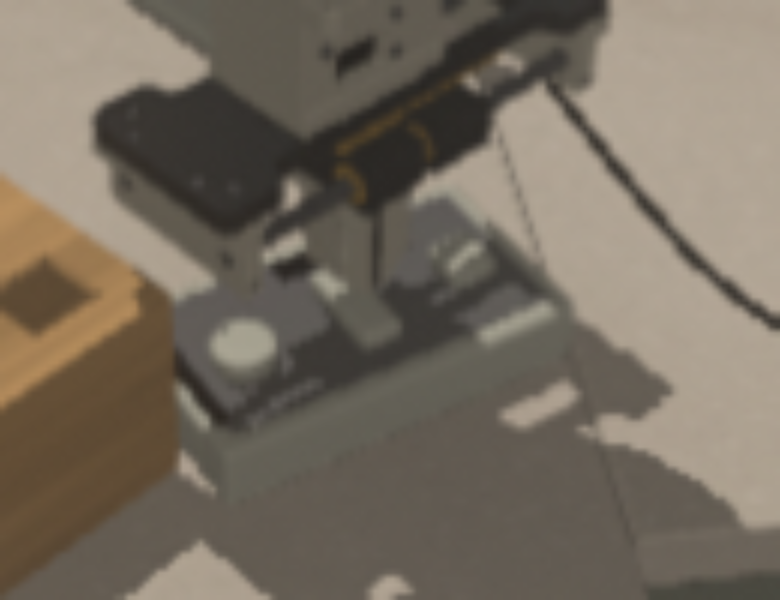

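Request:
{"api": "step_arm", "payload": {
  "targets": [0, 0, 0, 0.1, 0, 0, 0, 0, 0, 0, 0.13, 0, 0, 0, 0, 0, 0, 0.16, 0, 0, 0, 0, 0, 0, 0.16, 0, 0, 0, 0, 0, 0, 0.16, 0, 0, 0]
}}

```text
time: 36.22
tool_pos: [432.9, 186.2, 59.9]
tcp_rot: [3.139, -0.001, 0.084]
contact_force: [-1.4, 0.3, 12.4]
grip_width: 0.5
finger_force: 5.8
```

Request:
{"api": "step_arm", "payload": {
  "targets": [0, 0, 0, -0.3, 0, 0, 0, 0, 0, 0, -0.3, 0, 0, 0, 0, 0.1, -0.49, -0.3, 0, 0, 0, 0, 0.1, -0.49, -0.3, 0, 0, 0, 0, 0.1, -0.49, -0.3, 0, 0, 0]
}}

```text
time: 36.85
tool_pos: [437.1, 235.3, 87.8]
tcp_rot: [3.138, 0.003, 0.085]
contact_force: [0.1, -0.6, -0.5]
grip_width: -0.1
finger_force: 0.0
```

Run:
```python
from con import *
print(bot.get_obs()['tool_pos'].round(1))
con('scene')
plan([('r',pose((439,235.8,60)))])
```

```text
[437.1 235.3  87.8]
scene console ((439.24835205078125, 194.3004150390625), (177.74623107910156, 90.3934097290039), 83.22310638427734) 1362
 btn [296.7 232.7] 57 [425.4 137.5  39.7] ((426.6423645019531, 137.00120544433594), (20.783023834228516, 20.191774368286133), 85.43389892578125)
 btn [279.1 240.4] 101 [430.1 187.4  39.8] ((431.1050720214844, 187.57440185546875), (18.26910400390625, 41.0422477722168), 86.27440643310547)
 btn [260.1 247.9] 82 [436.6 237.2  40.1] ((437.9415588378906, 236.56808471679688), (22.716215133666992, 24.015979766845703), 53.11281967163086)
 btn [246.2 255.9] 21 [433.1 277.6  42.5] ((433.3756103515625, 276.4641418457031), (2.5158824920654297, 16.842573165893555), 12.433393478393555)
r [0.02, -0.01, 0.28, 0.0, 0.0, -0.0] rows0.4
```

Request:
{"api": "step_arm", "payload": {
  "targets": [0, 0.01, 0, 0.15, 0, 0, 0, 0, 0.01, 0, 0.22, 0, 0, 0, 0, 0.01, 0, 0.28, 0, 0, 0, 0, 0.01, 0, 0.28, 0, 0, 0, 0, 0.01, 0, 0.28, 0, 0, 0]
}}

```text
time: 37.52
tool_pos: [438.6, 235.2, 60.6]
tcp_rot: [3.138, 0.002, 0.084]
contact_force: [-2.0, -2.0, 3.8]
grip_width: 0.6
finger_force: 2.4
```

Request:
{"api": "step_arm", "payload": {
  "targets": [0, 0, 0, 0.01, 0, 0, 0, 0, 0, 0, 0.02, 0, 0, 0, 0, 0, 0, 0.02, 0, 0, 0]
}}

```text
time: 37.9
tool_pos: [438.6, 235.3, 59.7]
tcp_rot: [3.138, 0.001, 0.085]
contact_force: [-4.5, -4.3, 15.0]
grip_width: 0.4
finger_force: 7.8
```

Request:
{"api": "step_arm", "payload": {
  "targets": [0, 0, 0, -0.3, 0, 0, 0, 0, 0, 0, -0.3, 0, 0, 0, 0, -0.19, 0.97, -0.3, 0, 0, 0, 0, -0.19, 0.97, -0.3, 0, 0, 0, 0, -0.19, 0.97, -0.3, 0, 0, 0, 0, -0.19, 0.97, -0.3, 0, 0, 0]
}}

```text
time: 38.65
tool_pos: [428.3, 137.7, 88.6]
tcp_rot: [3.139, 0.001, 0.084]
contact_force: [-0.3, -0.5, -0.3]
grip_width: 0.6
finger_force: 0.0
```

Run:
```python
from con import *
print(bot.get_obs()['tool_pos'].round(1))
con('scene')
plan([('r',pose((427.3,136.8,60)))])
```

```text
[428.3 137.7  88.6]
scene console ((439.50390625, 194.07333374023438), (178.73110961914062, 91.39836120605469), 83.27474212646484) 1459
 btn [296.8 232.5] 55 [425.5 137.1  39.8] ((426.4490966796875, 137.20118713378906), (19.906309127807617, 22.21404457092285), 81.86817169189453)
 btn [278.9 240.3] 103 [430.6 187.6  39.9] ((431.5190124511719, 186.842041015625), (18.283130645751953, 42.08802795410156), 83.43815612792969)
 btn [260.1 247.9] 78 [436.8 237.2  40.2] ((438.2269592285156, 236.35533142089844), (22.82988166809082, 24.192907333374023), 52.198665618896484)
 btn [246.3 256.1] 23 [433.3 277.3  41.5] ((433.2786560058594, 277.10125732421875), (2.8477420806884766, 15.795860290527344), 11.554041862487793)
r [-0.01, 0.01, 0.29, 0.0, 0.0, -0.0] rows0.5
```

Request:
{"api": "step_arm", "payload": {
  "targets": [0, -0.01, 0.01, 0.15, 0, 0, 0, 0, -0.01, 0.01, 0.24, 0, 0, 0, 0, -0.01, 0.01, 0.29, 0, 0, 0, 0, -0.01, 0.01, 0.3, 0, 0, 0, 0, -0.01, 0.01, 0.3, 0, 0, 0]
}}

```text
time: 39.33
tool_pos: [427.1, 137.2, 59.8]
tcp_rot: [3.139, 0.001, 0.085]
contact_force: [-4.6, 1.8, 12.5]
grip_width: 0.4
finger_force: 6.3
```

Bottomed. Lift clear, then check and hand in.

Request:
{"api": "step_arm", "payload": {
  "targets": [0, 0, 0, -0.5, 0, 0, 0, 0, 0, 0, -1, 0, 0, 0, 0, 0, 0, -1, 0, 0, 0, 0, 0, 0, -1, 0, 0, 0]
}}

```text
time: 39.83
tool_pos: [427.0, 136.8, 158.6]
tcp_rot: [3.139, 0.001, 0.085]
contact_force: [-0.6, -0.2, -0.7]
grip_width: 0.0
finger_force: 0.0
```

Request:
{"api": "step_arm", "payload": {
  "targets": [0, -0.3, 0, -0.9, 0, 0, 0, 0, -0.3, 0, -0.9, 0, 0, 0, 0, -0.3, 0, -0.9, 0, 0, 0, 0, -0.3, 0, -0.9, 0, 0, 0, 0, -0.3, 0, -0.9, 0, 0, 0]
}}

```text
time: 40.45
tool_pos: [397.1, 134.3, 247.4]
tcp_rot: [3.139, 0.004, 0.084]
contact_force: [0.2, 1.2, -0.2]
grip_width: 0.1
finger_force: 0.0
```

Run:
```python
from con import *
print(bot.get_obs()['tool_pos'].round(1))
lanes();con('scene')
```

```text
[397.1 134.3 247.4]
-84 286 [-159.19326561   -7.26693302]
-28 286 [-160.11160131   -5.49345518]
28 287 [-160.31585124   -4.1474094 ]
84 296 [-159.21250206   -4.89573441]
scene console ((439.2817687988281, 194.15640258789062), (178.85748291015625, 90.41889953613281), 83.84486389160156) 1496
 btn [296.8 232.7] 60 [425.  137.5  39.8] ((425.80780029296875, 137.3216552734375), (20.967058181762695, 20.35903549194336), 85.2785415649414)
 btn [279.1 240.4] 101 [430.3 187.3  39.8] ((431.1627197265625, 187.0293731689453), (18.17056655883789, 40.19204330444336), 87.40292358398438)
 btn [260.1 247.9] 81 [436.6 237.3  40.2] ((437.6387939453125, 236.79074096679688), (22.703449249267578, 23.08203887939453), 53.01589584350586)
 btn [246.2 255.9] 22 [433.  277.8  42.6] ((433.1214294433594, 277.2181396484375), (2.0386838912963867, 15.321195602416992), 11.261151313781738)
```

```bash
python3 -c "
from plant import bot
print(bot.close_job())"
```

```text
the job is handed in; nothing more can be done
None
```

The job is handed in at about 40 s: all four wands measured home against the back stop, each in its own lane, and the bar, round and square buttons were pressed to the bottom in that order. No verdict came back, and I did not re-measure the bystander items.

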